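# Make up the waffle tray and the egg tray

### The arm

A 7-joint arm with a two-finger parallel gripper is mounted at the origin on the work surface. World frame = base frame: x ahead of the robot, y to its left, z up, the work surface at z = 0. Lengths are in m, angles in rad, forces in N, time in s.
With the tool pointing down it reaches from about 0.4 to 0.875 m from the base axis. Payload 19.3 kg.
Tool frame: the origin (TCP) lies on the centre line of the jaws, within the pads' length; the fingertips stand 8 mm ahead of it and the grasp point (between the pads) lies 11 mm behind it (bot.tip_extent is the distance from the TCP to the fingertips, in m); x points along the fingers, y is the direction in which the jaws open and shut, and the axes are right-handed (so a half turn about x gives the same grasp; the last joint's range is limited). The gripper opens to 85 mm and grips with 20 to 120 N. Pads are 22 mm wide; open, the fingers measure 114 mm over their backs; the gripper's body (76 mm by 85 mm) begins 54 mm behind the grasp point. The pads swing forward as they close: fully open they stand 13 mm farther back than shut.
Start: joints at [-0.07, 0.521, -0.036, 1.599, 0.021, 1.021, -0.113], TCP at [0.625, -0, 0.201] pointing down, gripper open.
Joint ranges: [-2.91, 2.91], [-0.3, 2.13], [-1.5, 1.42], [0.17, 2.43], [-1.26, 4.41], [0.16, 1.93], [-2.52, 2.52]. Speed limits (rad/s): [1.89, 1.89, 2.39, 2.39, 3.01, 3.01, 3.01].

### API

Orientations are given as [roll, pitch, yaw] about the fixed x, y, z axes, in that order (R = Rz(yaw) Ry(pitch) Rx(roll)).
In Python, from workcell import sensors, imaging, order, bot gives the robot as it stands.
- The arm moves only by the tool arm_command, never from a script. Its argument "commands" is a list of rows, each an object of numbers: "dx", "dy", "dz": the shift along the tool's x, y, z in cm; "twist": the turn about the tool's x in rad. A call has 1 to 12 rows; each row is the pose to reach, as a shift and turn from the pose measured when the call began, along the tool's axes at that moment; what a row does not reach only later rows make up. A row lasts 1/12 s, in which the tool goes at most 41.7 mm and 7.16 degrees, less where a joint would pass 70% of its speed; a pose out of reach is approached as far as the arm can. A call with a gripper value outside its range is refused whole. "grip" is the closure, from -1 (fully open) to 1 (shut), set as the call begins (left out, the last holds). The fingers move at their own pace and stop on an object; "squeeze" is the grip in N (left out, the last holds). Time passes only in rows, so rows that repeat a pose let the fingers close. It gives the time, the measured TCP pose, the force and the opening at its end, in the units of the state.
- sensors.observe(): the state, without advancing time (a new reading comes with each control period).
- imaging.grab_frame(name): name is "scene" or "side" or "wrist"; returns the picture (384x512x3 uint8, red, green, blue); there is no depth.
- imaging.camera_info(name): a dict with "fx", "fy", "cx", "cy" (pixels), "origin" and "attitude" of the camera in the world. Camera axes: x right, y down, z forward; pixel columns grow to the right and rows downward; lengths in m; the calibration is good to about 2 mm. A picture is of the moment at which its call begins: read the wrist's pose just before it. camera_info takes no time and is no camera call; for the wrist camera it gives the pose at the moment of the call.
- order.job_done(): hands the job in, once; it reports no verdict.
The state is a dict: "clock": time; "qpos": joint angles; "qd": joint speeds; "joint_efforts": joint torques, N m; "position": TCP position; "tool_rot": TCP orientation; "force": force on the tool from outside, world axes, zero at the start; "moment": the same for the moment, N m; "grip_width": finger opening in m.
Only numpy, scipy, OpenCV 4.12 (cv2) and the standard library are available. Lean on these libraries where they do the work, as an engineer would, in place of code of your own. Each camera call takes 0.05 s, during which the arm holds its last target.

### The job

Make up two breakfast trays from the things on the shelf. The waffle tray (the one with the spring clip) gets the slim spice jar, pressed down into the clip until it snaps fully home, and the steel sugar shaker in its round holder; the egg tray gets the egg cup in its round holder and the pepper mill in its square one. Everything should end standing upright on the tray floor, tip nothing over, and leave the lidded glass jar and the mug where they are.

Things in the scene. Friction and masses are not known exactly. Their poses are not given: they have to be found in the camera images.
- spice_jar_center (a point): centre (half-way up, 50 mm above its foot) of the spice jar: slim round glass jar with a steel cap, 100 mm tall, body 36 mm diameter from 15 to 82 mm up, cap 37 mm. Its foot swells to a 42 mm bead 11 mm up, for the spring clip. z is its upward axis. Loose, about 0.14 kg
- sugar_shaker_center (a point): centre (half-way up, 46 mm above its foot) of the sugar shaker: steel cylinder with a domed top, 54 mm diameter, 92 mm tall. z is its upward axis. Loose, about 0.20 kg
- pepper_mill_center (a point): centre (half-way up, 50 mm above its foot) of the pepper mill: dark turned wood, 100 mm tall, 42 mm diameter at the foot, 34 mm on the straight barrel (18 to 66 mm up), a groove, then a rounded 33 mm head with a small steel knob. z is its upward axis. Loose, about 0.16 kg
- egg_cup_center (a point): centre (half-way up, 35 mm above its foot) of the egg cup: white ceramic, footed, no handle, 70 mm tall, foot 42 mm diameter, narrow stem, bowl widening from 42 mm (26 mm up) to 47 mm at the rim. z is its upward axis. Loose, about 0.08 kg
- clip_seat (a point): mid-floor of the spring clip, at one end of the waffle tray. Two sprung steel jaws part along y: mouth 54 mm wide 28 mm above this point, throat 37 mm wide 17 mm up; end stops 31 mm away along x, 10 mm high. The jar's bead first stops at the throat, jar 10 to 13 mm high; pressed straight down with 6 to 15 N it snaps through, force drops, foot on this floor. z up, y along the tray.
- sugar_ring_seat (a point): centre of the floor of the large round steel holder at the other end of the waffle tray (wooden tray 220 x 100 mm, floor 6 mm above the shelf, rim 13 mm above the shelf, fixed (non-slip), has the spring clip): inner diameter 72 mm, wall 8 mm high above this point and 3 mm thick. z up, y along the tray.
- egg_ring_seat (a point): centre of the floor of the smaller round steel holder at one end of the egg tray (wooden tray 220 x 100 mm, floor 6 mm above the shelf, rim 13 mm above the shelf, fixed (non-slip); no clip on it): inner diameter 62 mm, wall 8 mm high above this point and 3 mm thick. z up, y along the tray.
- mill_square_seat (a point): centre of the floor of the square steel holder at the other end of the egg tray: inside 60 x 60 mm, wall 8 mm high above this point and 3 mm thick. z up, y along the tray.
- glass_jar_center (a point): centre (51 mm above its foot) of the empty lidded glass jar, 70 mm diameter, 102 mm tall with its knob: a loose bystander among the stock, to be left alone
- mug_center (a point): centre (39 mm above its foot) of the white ceramic mug, 72 mm diameter, 78 mm tall, with a handle: a loose bystander among the stock, to be left alone
Not all that is in view belongs to the job. What is shaped like the part that bears spice_jar_center but green or turquoise is not meant. Leave any yellow look-alike of the part that bears clip_seat alone.

How it is judged:
At the end, for the whole second after the job is handed in: Spice jar in the clip and sugar shaker in the round holder (both within 11.5 mm of centre), egg cup in the egg tray's round holder (13 mm), pepper mill in its square holder (14.5 mm); each foot on the floor (within 4 mm), upright within 0.1 rad, at rest (under 0.02 m/s) (horizontal distance between spice_jar_center and clip_seat below 0.0115 m and z of spice_jar_center in the frame of clip_seat between 0.046 and 0.054 m and angle between each of spice_jar_center, sugar_shaker_center, pepper_mill_center, egg_cup_center's own z axis and vertical below 0.1 rad and linear speed of each of spice_jar, sugar_shaker, pepper_mill, egg_cup below 0.02 m/s and horizontal distance between sugar_shaker_center and sugar_ring_seat below 0.0115 m and z of sugar_shaker_center in the frame of sugar_ring_seat between 0.042 and 0.05 m and horizontal distance between pepper_mill_center and mill_square_seat below 0.0145 m and z of pepper_mill_center in the frame of mill_square_seat between 0.046 and 0.054 m and horizontal distance between egg_cup_center and egg_ring_seat below 0.013 m and z of egg_cup_center in the frame of egg_ring_seat between 0.031 and 0.039 m); the robot touches nothing.
It fails at once if the glass jar was moved by more than 30 mm (distance of glass_jar_center from where it was at the start of the episode above 0.03 m).
It fails at once if the mug was moved by more than 30 mm (distance of mug_center from where it was at the start of the episode above 0.03 m).
It fails at once if something was tipped over (angle between any of spice_jar_center, sugar_shaker_center, pepper_mill_center, egg_cup_center, glass_jar_center, mug_center's own z axis and vertical above 0.8 rad).
It also fails if it takes over 109 s, if anything falls off the work surface, if the arm or the gripper's body presses on something with over 40 N, if the wrist force passes 120 N, or if a joint passes its speed limit or range.

## Working session

There is one attempt and no reset: what is moved stays moved. The work goes in short steps, Python scripts to look and compute and a tool call to move; the robot and the scene stay as the last step left them, time stands still between calls to the robot, and variables do not carry over. Pictures are saved under pics/ and viewed, and the job is handed in when it is done.

Besides the shell and the picture viewer there is one more tool, called after "Call:" as a command line: name --argument value ..., lists and objects as JSON in quotes. arm_command: Moves the arm, as the interface text tells. Its arguments: {"type":"object","properties":{"commands":{"type":"array"},"grip":{"type":"number"},"squeeze":{"type":"number"}},"required":["commands"]}

```bash
mkdir -p pics; ls; python3 - <<'E'
from workcell import sensors, imaging, order, bot
import cv2
print(sensors.observe())
print([a for a in dir(bot) if a[0]!='_'])
for n in ["scene","side","wrist"]:
    print(n,imaging.camera_info(n))
    im=imaging.grab_frame(n)
    cv2.imwrite(f"pics/{n}0.png",im[:,:,::-1])
E
```

```text
pics
{'clock': 0.0, 'qpos': array([-0.07019103,  0.5220023 , -0.03632982,  1.59996866,  0.02121331,
        1.02109807, -0.11276989]), 'qd': array([ 0.00037888,  0.00117139,  0.00050843, -0.00115905,  0.00121914,
        0.00040184,  0.0002059 ]), 'joint_efforts': array([-4.24098413e-03, -9.27110124e+01,  1.97758444e+00, -3.69928443e+01,
        1.76317629e-02,  8.19846697e-03, -6.58496788e-05]), 'position': array([ 6.24649902e-01, -4.58017821e-05,  2.00547112e-01]), 'tool_rot': array([-1.49095563,  1.56970536, -3.06173245]), 'force': array([-0.13775942,  0.08903898,  0.16381701]), 'moment': array([ 0.05294389, -0.03137852,  0.00517045]), 'grip_width': 0.08539767381520301}
['IKError', 'tip_extent']
scene {'fx': 425.5631855729906, 'fy': 425.5631855729906, 'cx': 256.7141464652559, 'cy': 187.00975296084164, 'origin': array([1.04388268, 0.08625594, 1.07067422]), 'attitude': array([-2.59689104,  0.00772938,  1.68651256])}
side {'fx': 382.0766390912568, 'fy': 382.0766390912568, 'cx': 260.9144526956761, 'cy': 193.82273451452502, 'origin': array([0.08583714, 0.65335765, 0.8667659 ]), 'attitude': array([-2.40869144e+00, -1.82536356e-03, -2.62155050e+00])}
wrist {'fx': 283.37757764385225, 'fy': 283.37757764385225, 'cx': 253.14320407789876, 'cy': 184.61600507854303, 'origin': array([0.6248973 , 0.07422465, 0.37257814]), 'attitude': array([2.84773402e+00, 1.65390841e-04, 7.74507591e-04])}
```

View pics/scene0.png

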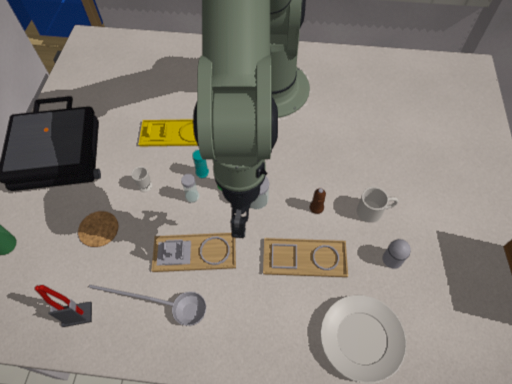

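View pics/side0.png

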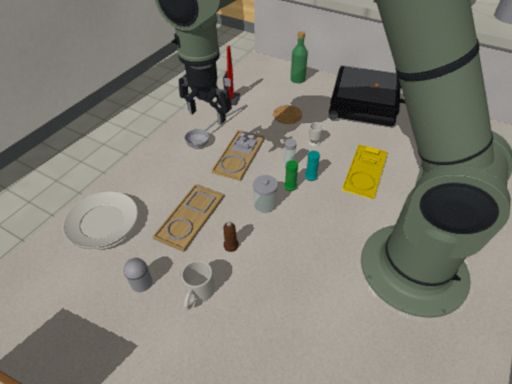

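View pics/wrist0.png

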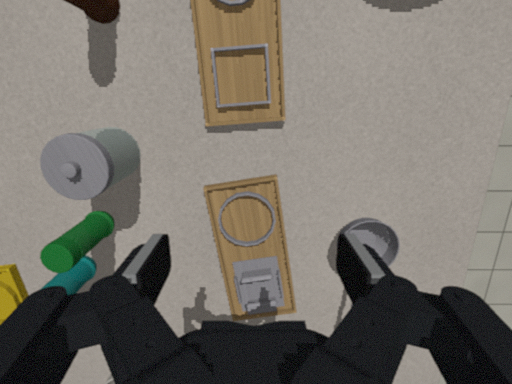

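```bash
cat > h.py <<'E'
import numpy as np, cv2
from scipy.spatial.transform import Rotation as R
from workcell import sensors, imaging, order, bot
def rot(a): return R.from_euler('xyz',a).as_matrix()
def ray(ci,u,v):
    d=np.array([(u-ci['cx'])/ci['fx'],(v-ci['cy'])/ci['fy'],1.]); return ci['origin'],rot(ci['attitude'])@d
def pl(ci,u,v,z):
    o,d=ray(ci,u,v); return o+d*(z-o[2])/d[2]
def proj(ci,p):
    c=rot(ci['attitude']).T@(np.asarray(p)-ci['origin']); return np.array([ci['cx']+ci['fx']*c[0]/c[2],ci['cy']+ci['fy']*c[1]/c[2]])
def tri(c1,p1,c2,p2):
    o1,d1=ray(c1,*p1);o2,d2=ray(c2,*p2)
    A=np.stack([d1,-d2],1); s=np.linalg.lstsq(A,o2-o1,rcond=None)[0]
    a=o1+s[0]*d1;b=o2+s[1]*d2
    return (a+b)/2,np.linalg.norm(a-b)
def crop(src,dst,x0,y0,x1,y1,k):
    im=cv2.imread(src)[y0:y1,x0:x1]; cv2.imwrite(dst,cv2.resize(im,None,fx=k,fy=k,interpolation=cv2.INTER_CUBIC))
E
python3 - <<'E'
from h import *
s=sensors.observe(); print(rot(s['tool_rot']))
crop('pics/scene0.png','pics/sc_a.png',120,110,280,280,4)
crop('pics/scene0.png','pics/sc_b.png',250,170,430,290,4)
crop('pics/side0.png','pics/sd_a.png',180,110,340,230,5)
crop('pics/side0.png','pics/sd_b.png',100,170,260,320,4)
E
```

```text
[[-8.17166214e-04  9.99999666e-01  8.02543165e-06]
 [-4.29478319e-05  7.99033879e-06 -9.99999999e-01]
 [-9.99999665e-01 -8.17166558e-04  4.29412881e-05]]
```

View pics/sc_a.png

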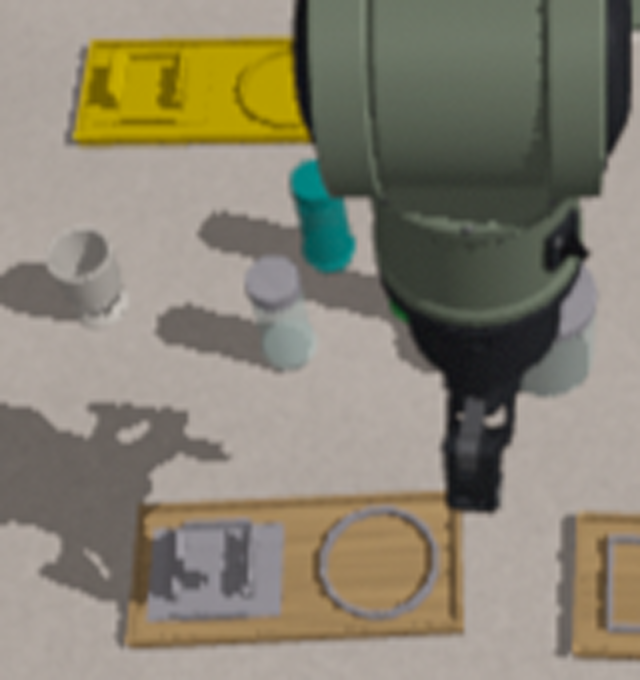

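View pics/sc_b.png

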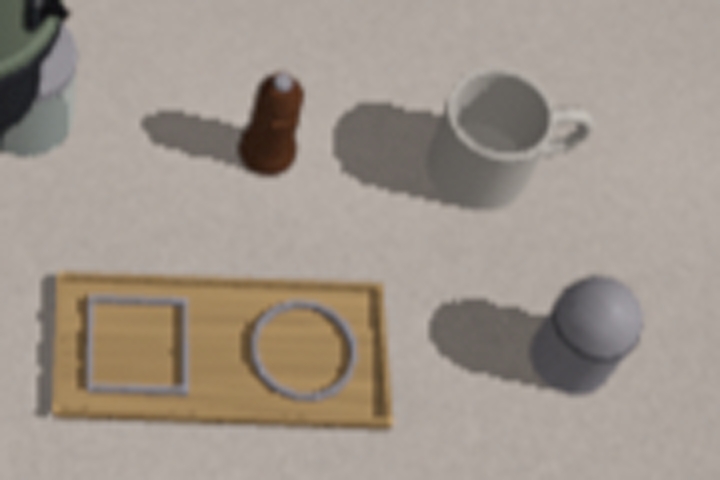

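View pics/sd_a.png

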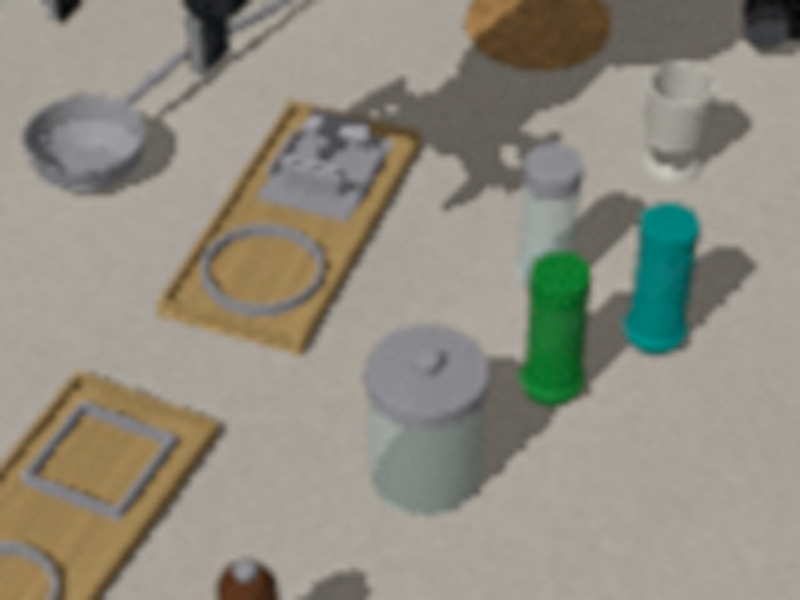

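View pics/sd_b.png

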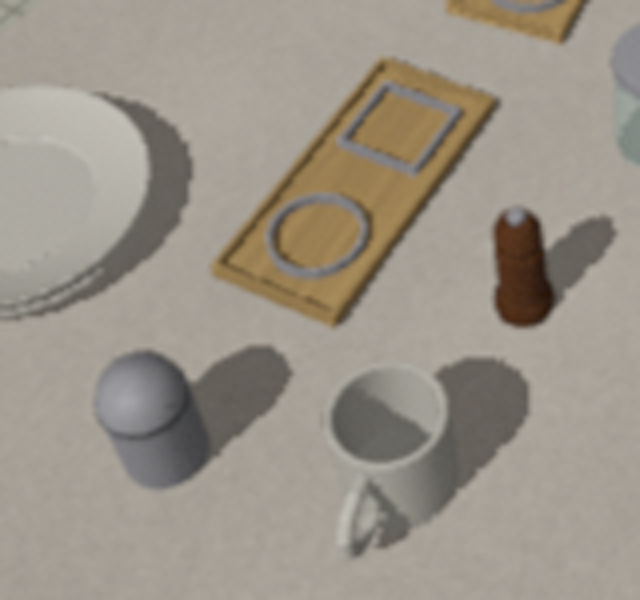

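```bash
cat > m1.py <<'E'
from h import *
S=imaging.camera_info('scene');D=imaging.camera_info('side');W=imaging.camera_info('wrist')
ca=lambda x,y:((x+.5)/4-.5+120,(y+.5)/4-.5+110)
cb=lambda x,y:((x+.5)/4-.5+250,(y+.5)/4-.5+170)
da=lambda x,y:((x+.5)/5-.5+180,(y+.5)/5-.5+110)
db=lambda x,y:((x+.5)/4-.5+100,(y+.5)/4-.5+170)
def show(n,sp,dp,z,wp=None):
    print(n,'scene',pl(S,*sp,z).round(4)[:2],'side',pl(D,*dp,z).round(4)[:2],'tri',tri(S,sp,D,dp)[0].round(4), '' if wp is None else pl(W,*wp,z).round(4)[:2])
show('spice',ca(272,277),da(553,160),.1)
show('egg',ca(79,255),da(680,82),.07)
show('mill',cb(284,82),db(515,214),.099)
show('sugar',cb(597,318),db(143,398),.065)
show('sring',ca(378,562),da(265,268),.0145,(247,218.5))
sq=[(86,298),(186,300),(187,394),(85,390)];sd=[(385,85),(462,115),(415,172),(340,140)]
show('sq',cb(*np.mean(sq,0)),db(*np.mean(sd,0)),.014,(241,76))
show('ering',cb(303,350),db(317,235),.014)
show('glassjar knob',(258,180),da(430,355),.1)
show('mug',cb(499,113),db(388,418),.078)
for p in [(143,505),(462,493),(462,632),(127,645)]: print('tray1',pl(S,*ca(*p),.013).round(4))
for p in [(57,272),(381,283),(391,427),(53,415)]: print('tray2',pl(S,*cb(*p),.013).round(4))
print('clip w',pl(W,259,283,.01))
for n,p,z in [('green',da(560,268),.1),('teal',da(668,220),.1)]: print(n,pl(D,*p,z))
E
python3 m1.py
```

```text
spice scene [ 0.4558 -0.1776] side [ 0.4569 -0.179 ] tri [ 0.4564 -0.1774  0.1013] 
egg scene [ 0.4346 -0.3244] side [ 0.4341 -0.3254] tri [ 0.4342 -0.3248  0.07  ] 
mill scene [0.4508 0.1805] side [0.4498 0.1804] tri [0.4502 0.1804 0.0984] 
sugar scene [0.5823 0.3871] side [0.5834 0.3869] tri [0.5828 0.387  0.0658] 
sring scene [ 0.6171 -0.0858] side [ 0.6113 -0.0832] tri [ 0.6147 -0.0871  0.0093] [ 0.6166 -0.0827]
sq scene [0.6127 0.0995] side [0.6069 0.1031] tri [0.6104 0.0995 0.0083] [0.6105 0.1001]
ering scene [0.6035 0.2091] side [0.5992 0.2119] tri [0.6018 0.2096 0.0097] 
glassjar knob scene [0.4383 0.0118] side [0.4409 0.0042] tri [0.4395 0.0105 0.1047] 
mug scene [0.4462 0.3264] side [0.4422 0.3302] tri [0.4439 0.3279 0.0736] 
tray1 [ 0.5934 -0.2521  0.013 ]
tray1 [ 0.5602 -0.0375  0.013 ]
tray1 [ 0.6587 -0.0234  0.013 ]
tray1 [ 0.692  -0.2387  0.013 ]
tray2 [0.5655 0.042  0.013 ]
tray2 [0.5491 0.2598 0.013 ]
tray2 [0.6496 0.2671 0.013 ]
tray2 [0.6661 0.0502 0.013 ]
clip w [ 0.63387367 -0.18908324  0.01      ]
green [ 0.40975692 -0.09488331  0.1       ]
teal [ 0.37258107 -0.16418548  0.1       ]
```

Call:
arm_command --commands '[{"dx":0,"dy":-8,"dz":9,"twist":-0.15},{"dx":0,"dy":-16.8,"dz":17.8,"twist":-0.35},{"dx":0,"dy":-16.8,"dz":17.8,"twist":-0.35},{"dx":0,"dy":-16.8,"dz":17.8,"twist":-0.35},{"dx":0,"dy":-16.8,"dz":17.8,"twist":-0.35},{"dx":0,"dy":-16.8,"dz":17.8,"twist":-0.35},{"dx":0,"dy":-16.8,"dz":17.8,"twist":-0.35},{"dx":0,"dy":-16.8,"dz":17.8,"twist":-0.35},{"dx":0,"dy":-16.8,"dz":17.8,"twist":-0.35}]' --grip -0.5 --squeeze 60

```text
clock: 0.9
position: [0.4571, -0.1778, 0.2009]
tool_rot: [-2.274, 1.57, 2.788]
force: [-0.1, 0.9, 0.0]
grip_width: 0.064
```

```bash
cat > look.py <<'E'
import sys
from h import *
n=sys.argv[1]
s=sensors.observe(); print(round(s['clock'],2),s['position'].round(4),s['tool_rot'].round(4),s['force'].round(2),round(s['grip_width'],4)); print(rot(s['tool_rot']).round(3))
for c in sys.argv[2:]:
    np.save(f'pics/{n}_{c}.npy',imaging.camera_info(c),allow_pickle=True)
    cv2.imwrite(f'pics/{n}_{c}.png',imaging.grab_frame(c)[:,:,::-1])
E
python3 look.py a wrist scene side
```

```text
0.9 [ 0.4571 -0.1778  0.2009] [-2.2742  1.5703  2.788 ] [-0.08  0.9   0.01] 0.064
[[-0.     0.939  0.343]
 [ 0.     0.343 -0.939]
 [-1.    -0.    -0.   ]]
```

View pics/a_wrist.png

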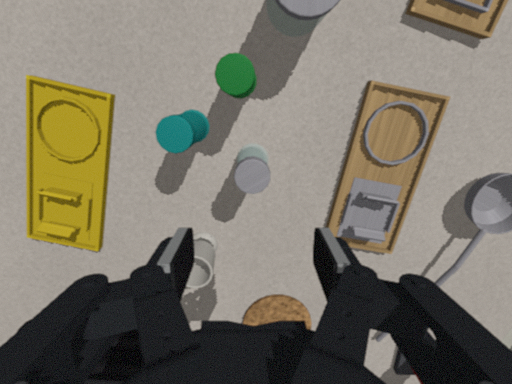

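View pics/a_side.png

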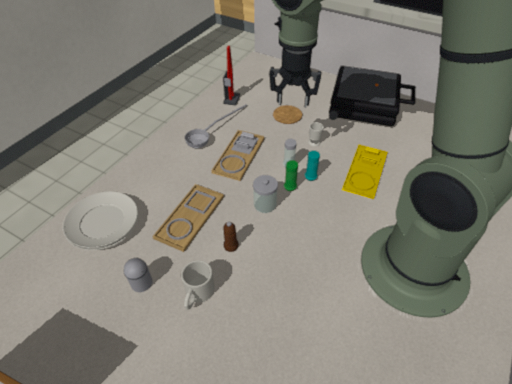

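View pics/a_scene.png

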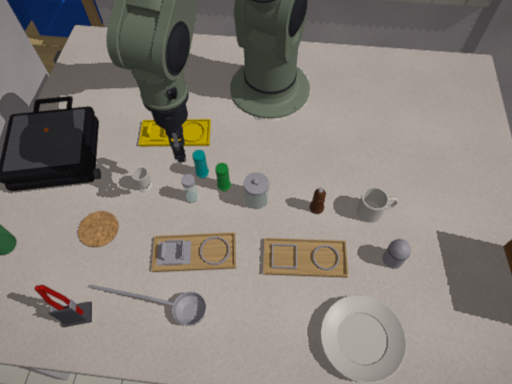

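```bash
python3 - <<'E'
from h import *
W=np.load('pics/a_wrist.npy',allow_pickle=True).item()
print(pl(W,252.5,177.5,.1), proj(W,(.4564,-.1776,.1)))
print(proj(W,(.633,-.19,.006)))
crop('pics/a_wrist.png','pics/a_w1.png',320,70,460,260,3)
crop('pics/a_wrist.png','pics/a_w2.png',220,130,290,210,6)
crop('pics/a_scene.png','pics/a_s1.png',140,220,250,280,6)
E
```

```text
[ 0.45722667 -0.17877462  0.1       ] [252.12527332 176.15860178]
[368.70951943 208.75875381]
```

View pics/a_w1.png

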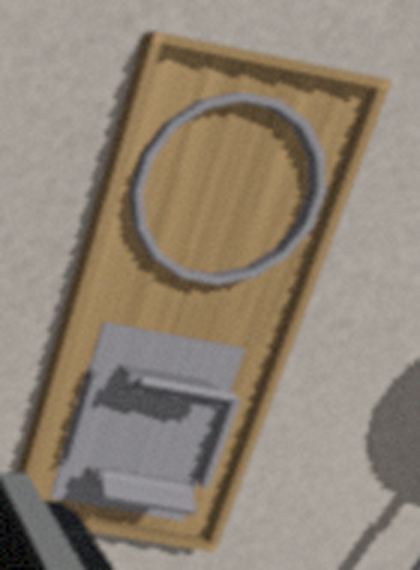

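View pics/a_w2.png

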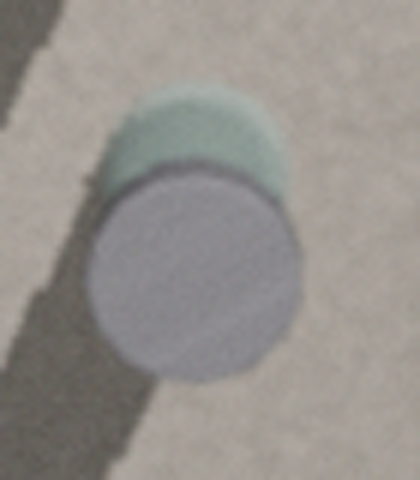

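View pics/a_s1.png

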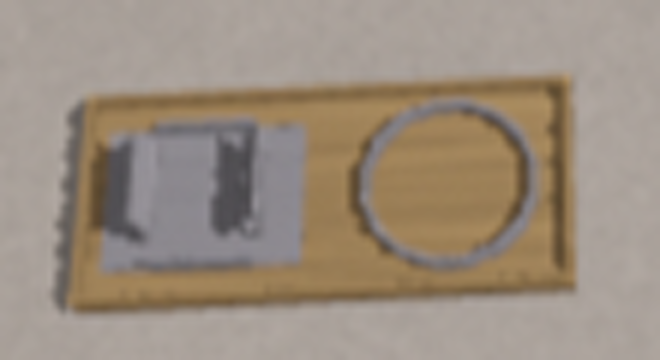

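```bash
python3 - <<'E'
from h import *
W=np.load('pics/a_wrist.npy',allow_pickle=True).item();S=imaging.camera_info('scene')
w=lambda x,y:((x+.5)/3-.5+320,(y+.5)/3-.5+70)
s=lambda x,y:((x+.5)/6-.5+140,(y+.5)/6-.5+220)
for p in [(108,130),(305,125),(302,265),(100,270),(204,198)]: print('plate s',pl(S,*s(*p),.007).round(4)[:2])
for p in [(103,322),(245,348),(185,520),(50,495),(147,421)]: print('plate w',pl(W,*w(*p),.007).round(4)[:2])
print('ring s',pl(S,*s(449,184),.0135)[:2],'ring w',pl(W,*w(230,189),.0135)[:2])
for p in [(88,97),(570,77),(574,290),(68,308)]: print('tray s',pl(S,*s(*p),.013).round(4)[:2])
for p in [(150,34),(388,80),(215,548)]: print('tray w',pl(W,*w(*p),.013).round(4)[:2])
E
```

```text
plate s [ 0.6058 -0.2442]
plate s [ 0.5934 -0.1559]
plate s [ 0.6593 -0.1441]
plate s [ 0.6716 -0.232 ]
plate s [ 0.6333 -0.1938]
plate w [ 0.5932 -0.1556]
plate w [ 0.6587 -0.1446]
plate w [ 0.6735 -0.231 ]
plate w [ 0.6071 -0.2412]
plate w [ 0.6332 -0.1915]
ring s [ 0.61698667 -0.08515679] ring w [ 0.61489776 -0.08432045]
tray s [ 0.5934 -0.2552]
tray s [ 0.559  -0.0392]
tray s [ 0.6595 -0.023 ]
tray s [ 0.6923 -0.2399]
tray w [ 0.5558 -0.0409]
tray w [ 0.6542 -0.0236]
tray w [ 0.69   -0.2374]
```

Call:
arm_command --commands '[{"dx":3},{"dx":6},{"dx":9},{"dx":11.5},{"dx":13},{"dx":14},{"dx":14.4},{"dx":14.4},{"dx":14.4}]'

```text
validation failed for argument at $.co...
```

Call:
arm_command --commands '[{"dx":3,"dy":0,"dz":0,"twist":0},{"dx":6,"dy":0,"dz":0,"twist":0},{"dx":9,"dy":0,"dz":0,"twist":0},{"dx":11.5,"dy":0,"dz":0,"twist":0},{"dx":13,"dy":0,"dz":0,"twist":0},{"dx":14,"dy":0,"dz":0,"twist":0},{"dx":14.6,"dy":0,"dz":0,"twist":0},{"dx":14.6,"dy":0,"dz":0,"twist":0},{"dx":14.6,"dy":0,"dz":0,"twist":0}]'

```text
clock: 1.8
position: [0.4577, -0.1769, 0.0551]
tool_rot: [-2.258, 1.57, 2.806]
force: [-0.0, 0.1, 0.1]
grip_width: 0.064
```

Call:
arm_command --commands '[{"dx":0,"dy":0,"dz":0,"twist":0},{"dx":0,"dy":0,"dz":0,"twist":0},{"dx":0,"dy":0,"dz":0,"twist":0},{"dx":0,"dy":0,"dz":0,"twist":0},{"dx":0,"dy":0,"dz":0,"twist":0},{"dx":0,"dy":0,"dz":0,"twist":0}]' --grip 1 --squeeze 70

```text
clock: 2.3
position: [0.4584, -0.1774, 0.0563]
tool_rot: [0.823, 1.569, -0.396]
force: [-1.8, -0.5, 15.0]
grip_width: 0.034
```

```bash
python3 look.py b wrist side
```

```text
2.3 [ 0.4584 -0.1774  0.0563] [ 0.8227  1.5692 -0.3963] [-1.81 -0.46 15.01] 0.034
[[ 0.001  0.939  0.345]
 [-0.001  0.345 -0.939]
 [-1.     0.001  0.001]]
```

View pics/b_wrist.png

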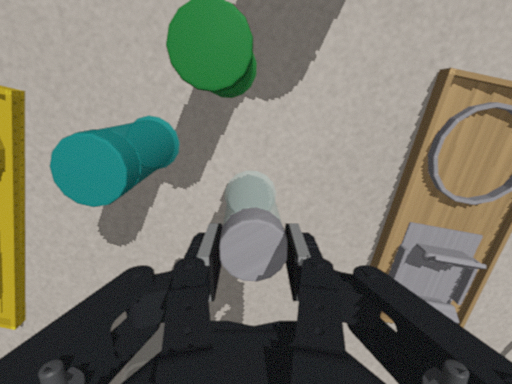

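Call:
arm_command --commands '[{"dx":-1,"dy":0,"dz":0,"twist":0},{"dx":-3,"dy":0,"dz":0,"twist":0},{"dx":-5,"dy":0,"dz":0,"twist":0},{"dx":-7,"dy":1.5,"dz":0.8,"twist":0},{"dx":-8,"dy":4,"dz":2,"twist":0},{"dx":-8,"dy":7,"dz":3.4,"twist":0},{"dx":-8,"dy":10,"dz":4.8,"twist":0},{"dx":-8,"dy":13,"dz":6.2,"twist":0},{"dx":-8,"dy":15,"dz":7.1,"twist":0},{"dx":-8,"dy":15.9,"dz":7.5,"twist":0},{"dx":-8,"dy":15.9,"dz":7.5,"twist":0},{"dx":-8,"dy":15.9,"dz":7.5,"twist":0}]'

```text
clock: 3.4
position: [0.6331, -0.1929, 0.1369]
tool_rot: [0.807, 1.569, -0.412]
force: [-1.1, 0.7, -0.8]
grip_width: 0.0339
```

```bash
python3 look.py c wrist side scene; python3 - <<'E'
from h import *
crop('pics/c_wrist.png','pics/c_w1.png',180,120,330,270,5)
crop('pics/c_side.png','pics/c_d1.png',190,60,330,200,5)
crop('pics/c_scene.png','pics/c_s1.png',120,150,260,280,5)
E
```

```text
3.4 [ 0.6331 -0.1929  0.1369] [ 0.8066  1.5694 -0.4124] [-1.12  0.73 -0.81] 0.0339
[[ 0.001  0.939  0.345]
 [-0.001  0.345 -0.939]
 [-1.     0.001  0.001]]
```

View pics/c_w1.png

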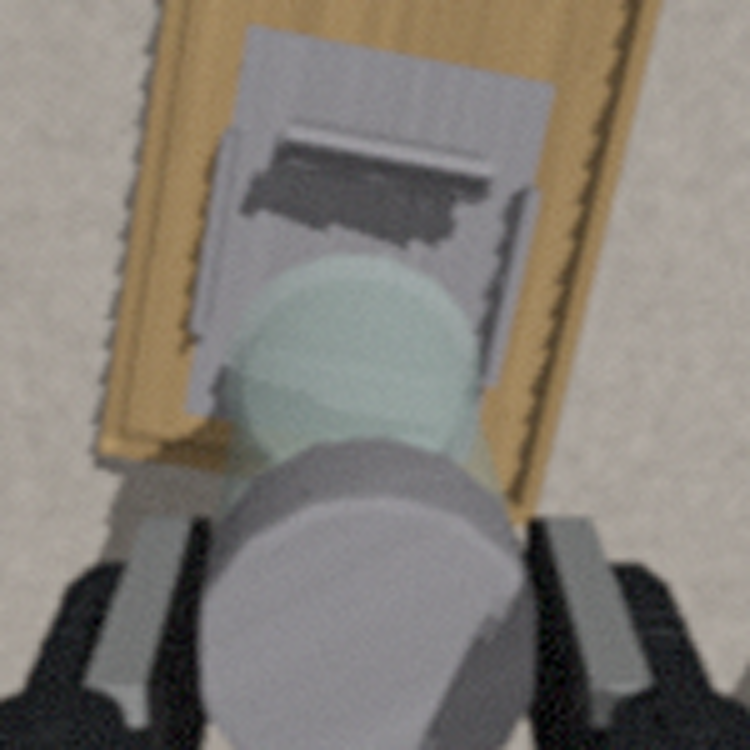

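View pics/c_d1.png

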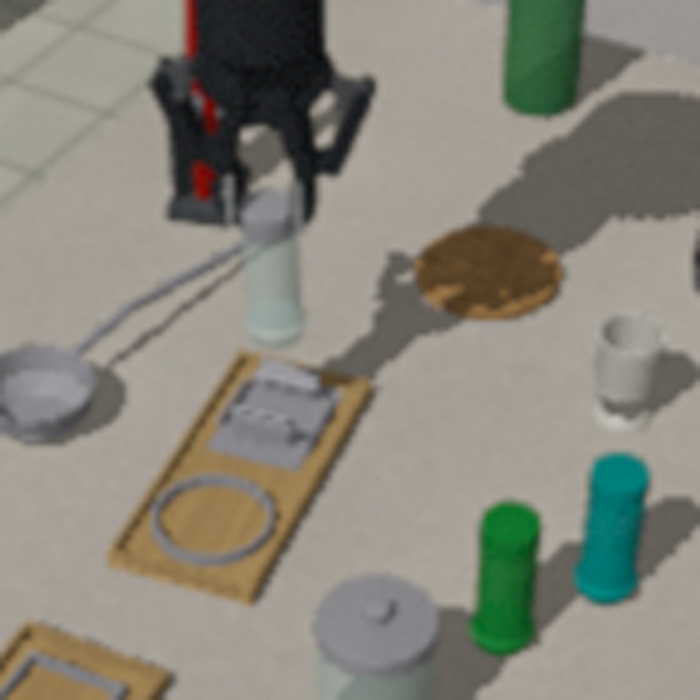

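View pics/c_s1.png

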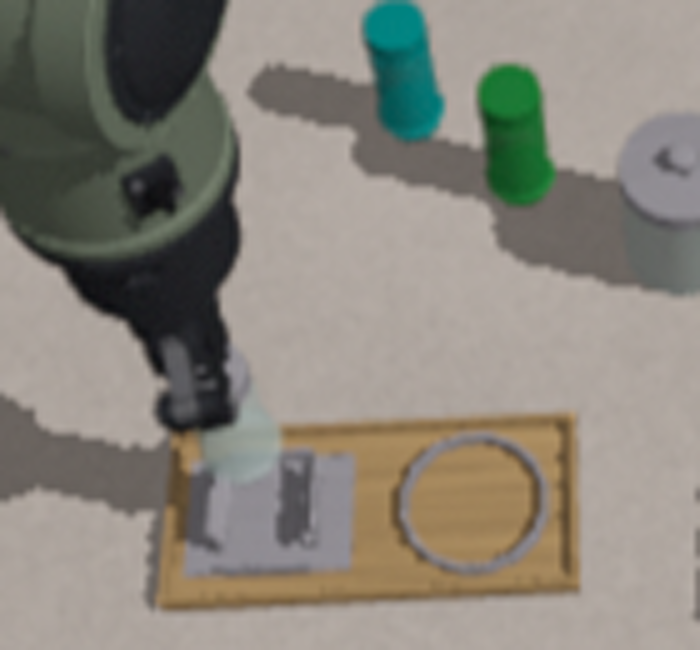

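```bash
python3 - <<'E'
from h import *
W=np.load('pics/c_wrist.npy',allow_pickle=True).item();S=imaging.camera_info('scene');D=imaging.camera_info('side')
f=lambda k,ox,oy:(lambda x,y:((x+.5)/k-.5+ox,(y+.5)/k-.5+oy))
w=f(5,180,120);d=f(5,190,60);s=f(5,120,150)
print('bead w',pl(W,*w(355,373),.0916)[:2],'d',pl(D,*d(273,327),.0916)[:2],'s',pl(S,*s(241,445),.0916)[:2])
print(tri(W,w(355,373),D,d(273,327)),tri(W,w(355,373),S,s(241,445)))
for p in [(230,125),(195,335),(537,187),(490,385)]: print('stops',pl(W,*w(*p),.016)[:2])
print('stop mid',pl(W,*w(363,258),.016)[:2])
for p in [(248,25),(553,85)]: print('plate',pl(W,*w(*p),.007)[:2])
E
```

```text
bead w [ 0.63143091 -0.19319514] d [ 0.62844212 -0.18750392] s [ 0.63069103 -0.1941085 ]
(array([ 0.63257709, -0.19492656,  0.08512948]), np.float64(0.0011111063439773988)) (array([ 0.63128386, -0.19328996,  0.09279626]), np.float64(0.0009174583211204069))
stops [ 0.59690393 -0.17558288]
stops [ 0.60431771 -0.22138144]
stops [ 0.66151182 -0.16571847]
stops [ 0.66848104 -0.21002003]
stop mid [ 0.63252905 -0.19272282]
plate [ 0.59343144 -0.15602394]
plate [ 0.65806807 -0.14554384]
```

Call:
arm_command --commands '[{"dx":1.5,"dy":0.1,"dz":0,"twist":0},{"dx":3,"dy":0.1,"dz":0,"twist":0},{"dx":4.2,"dy":0.1,"dz":0,"twist":0},{"dx":5,"dy":0.1,"dz":0,"twist":0},{"dx":5.4,"dy":0.1,"dz":0,"twist":0},{"dx":5.6,"dy":0.1,"dz":0,"twist":0},{"dx":5.8,"dy":0.1,"dz":0,"twist":0},{"dx":5.8,"dy":0.1,"dz":0,"twist":0}]' --squeeze 90

```text
clock: 4.22
position: [0.6337, -0.1929, 0.0793]
tool_rot: [0.753, 1.569, -0.466]
force: [0.4, 0.0, -1.5]
grip_width: 0.0329
```

```bash
python3 look.py d side scene; python3 - <<'E'
from h import *
crop('pics/d_side.png','pics/d_d1.png',190,60,330,200,5)
E
```

```text
4.22 [ 0.6337 -0.1929  0.0793] [ 0.7534  1.569  -0.4662] [ 0.4   0.02 -1.54] 0.0329
[[ 0.002  0.939  0.344]
 [-0.001  0.344 -0.939]
 [-1.     0.001  0.001]]
```

View pics/d_d1.png

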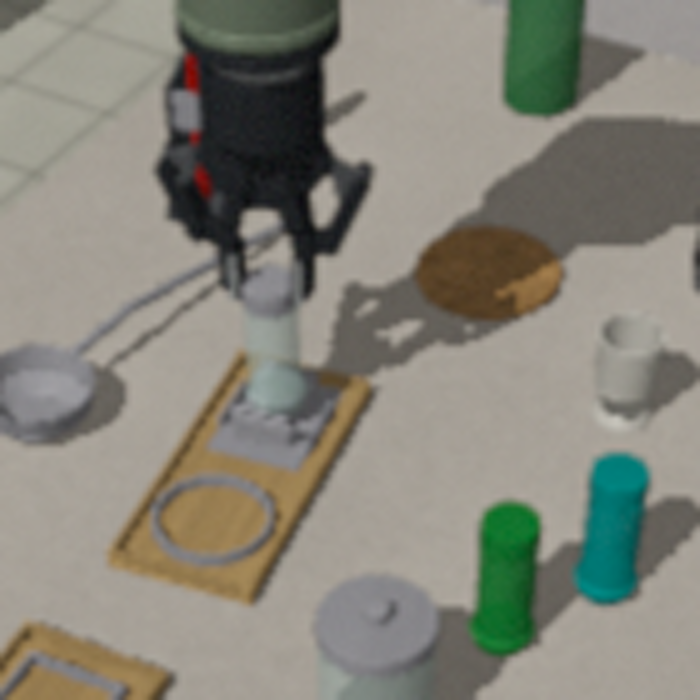

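Call:
arm_command --commands '[{"dx":0.2,"dy":0,"dz":0,"twist":0},{"dx":0.4,"dy":0,"dz":0,"twist":0},{"dx":0.6,"dy":0,"dz":0,"twist":0},{"dx":0.7,"dy":0,"dz":0,"twist":0},{"dx":0.8,"dy":0,"dz":0,"twist":0},{"dx":0.8,"dy":0,"dz":0,"twist":0}]'

```text
clock: 4.82
position: [0.6342, -0.1929, 0.0717]
tool_rot: [0.866, 1.568, -0.353]
force: [1.5, 0.7, 0.4]
grip_width: 0.0329
```

Call:
arm_command --commands '[{"dx":0.1,"dy":0,"dz":0,"twist":0},{"dx":0.2,"dy":0,"dz":0,"twist":0},{"dx":0.3,"dy":0,"dz":0,"twist":0},{"dx":0.3,"dy":0,"dz":0,"twist":0}]'

```text
clock: 5.15
position: [0.6339, -0.1928, 0.0682]
tool_rot: [0.869, 1.569, -0.351]
force: [1.8, -0.5, -5.7]
grip_width: 0.0336
```

Call:
arm_command --commands '[{"dx":0.1,"dy":0,"dz":0,"twist":0},{"dx":0.2,"dy":0,"dz":0,"twist":0},{"dx":0.3,"dy":0,"dz":0,"twist":0},{"dx":0.3,"dy":0,"dz":0,"twist":0}]'

```text
clock: 5.48
position: [0.6336, -0.1927, 0.0646]
tool_rot: [0.853, 1.569, -0.367]
force: [0.7, -0.5, -7.8]
grip_width: 0.0335
```

```bash
python3 look.py e side scene wrist; python3 - <<'E'
from h import *
crop('pics/e_side.png','pics/e_d1.png',200,100,300,180,7)
crop('pics/e_scene.png','pics/e_s1.png',120,180,260,280,5)
E
```

```text
5.48 [ 0.6336 -0.1927  0.0646] [ 0.8526  1.5694 -0.3668] [ 0.68 -0.54 -7.75] 0.0335
[[ 0.001  0.939  0.344]
 [-0.     0.344 -0.939]
 [-1.     0.001  0.001]]
```

View pics/e_d1.png

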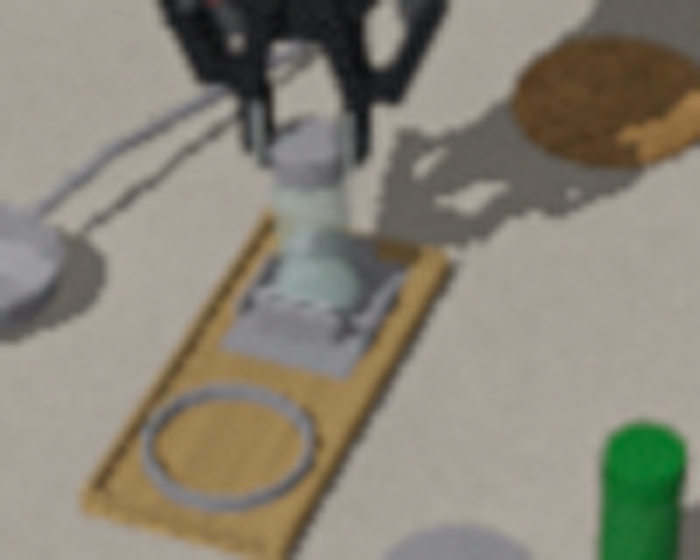

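View pics/e_s1.png

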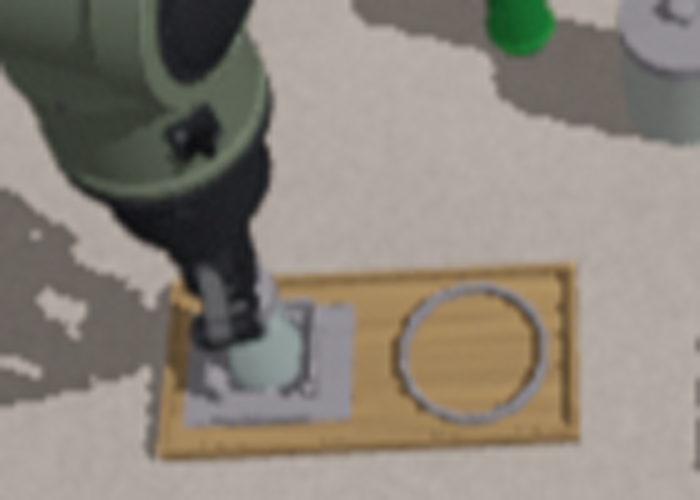

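View pics/e_wrist.png

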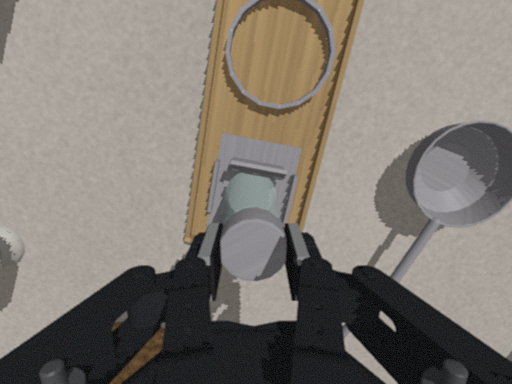

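Call:
arm_command --commands '[{"dx":0.1,"dy":0,"dz":0,"twist":0},{"dx":0.2,"dy":0,"dz":0,"twist":0},{"dx":0.3,"dy":0,"dz":0,"twist":0},{"dx":0.3,"dy":0,"dz":0,"twist":0}]'

```text
clock: 5.97
position: [0.634, -0.1932, 0.0626]
tool_rot: [0.721, 1.568, -0.498]
force: [-2.0, 0.1, 7.8]
grip_width: 0.0336
```

Call:
arm_command --commands '[{"dx":0.15,"dy":0,"dz":0,"twist":0},{"dx":0.25,"dy":0,"dz":0,"twist":0},{"dx":0.25,"dy":0,"dz":0,"twist":0}]'

```text
clock: 6.22
position: [0.6348, -0.1943, 0.0625]
tool_rot: [0.682, 1.566, -0.538]
force: [-7.0, -0.6, 26.9]
grip_width: 0.0333
```

Call:
arm_command --commands '[{"dx":-0.1,"dy":0,"dz":0,"twist":0},{"dx":-0.1,"dy":0,"dz":0,"twist":0}]'

```text
clock: 6.38
position: [0.6349, -0.1944, 0.0641]
tool_rot: [0.719, 1.565, -0.501]
force: [-0.3, 2.2, -2.2]
grip_width: 0.0331
```

Call:
arm_command --commands '[{"dx":0,"dy":0,"dz":0,"twist":0},{"dx":0,"dy":0,"dz":0,"twist":0},{"dx":0,"dy":0,"dz":0,"twist":0},{"dx":0,"dy":0,"dz":0,"twist":0},{"dx":0,"dy":0,"dz":0,"twist":0}]' --grip -0.4

```text
clock: 6.8
position: [0.635, -0.1944, 0.0641]
tool_rot: [0.718, 1.565, -0.502]
force: [0.6, -0.1, -0.2]
grip_width: 0.0602
```

Call:
arm_command --commands '[{"dx":-2,"dy":0,"dz":0,"twist":0},{"dx":-5,"dy":0,"dz":0,"twist":0},{"dx":-8,"dy":0,"dz":0,"twist":0},{"dx":-11,"dy":0,"dz":0,"twist":0},{"dx":-14,"dy":0,"dz":0,"twist":0},{"dx":-14,"dy":0,"dz":0,"twist":0},{"dx":-14,"dy":0,"dz":0,"twist":0}]'

```text
clock: 7.38
position: [0.6351, -0.1942, 0.2058]
tool_rot: [0.811, 1.562, -0.41]
force: [0.5, 0.5, -0.9]
grip_width: 0.0598
```

```bash
python3 look.py f side scene wrist; python3 - <<'E'
from h import *
crop('pics/f_side.png','pics/f_d1.png',200,100,300,180,7)
crop('pics/f_scene.png','pics/f_s1.png',120,150,260,280,5)
E
```

```text
7.38 [ 0.6351 -0.1942  0.2058] [ 0.8106  1.5618 -0.41  ] [ 0.54  0.49 -0.9 ] 0.0598
[[ 0.008  0.939  0.343]
 [-0.004  0.343 -0.939]
 [-1.     0.006  0.006]]
```

View pics/f_d1.png

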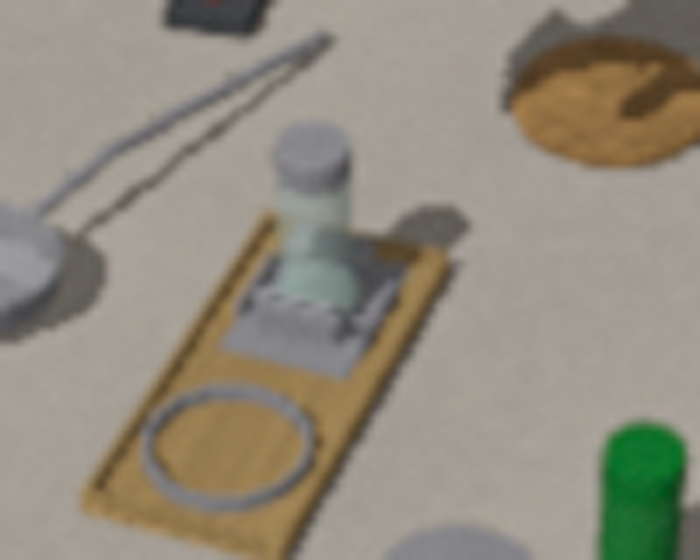

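View pics/f_s1.png

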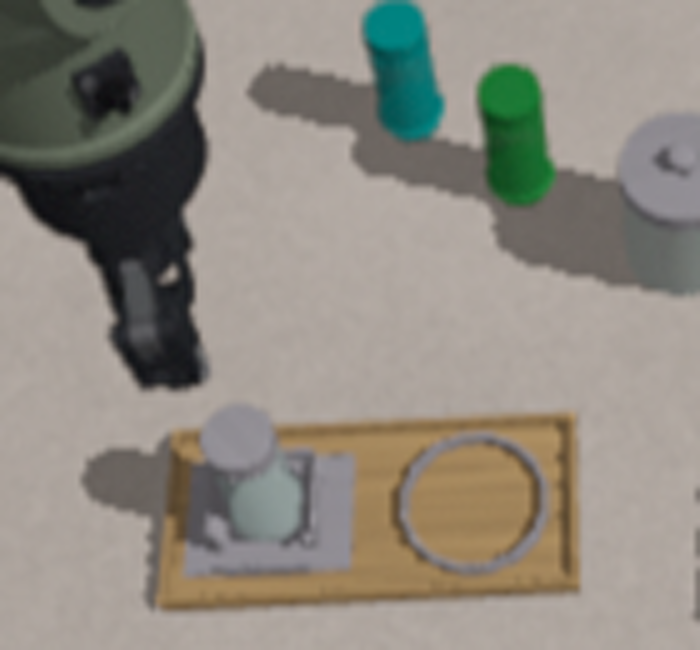

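View pics/f_wrist.png

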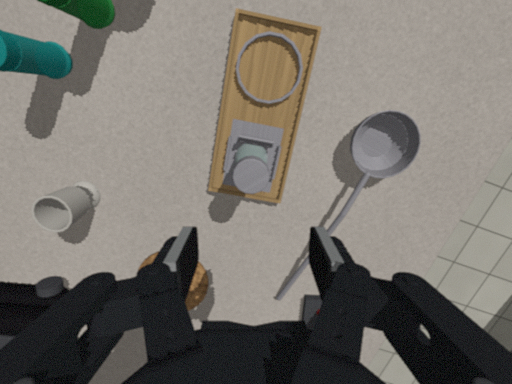

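```bash
python3 - <<'E'
from h import *
S=imaging.camera_info('scene');D=imaging.camera_info('side')
f=lambda k,ox,oy:(lambda x,y:((x+.5)/k-.5+ox,(y+.5)/k-.5+oy))
d=f(7,200,100);s=f(5,120,150)
print(tri(S,s(239,435),D,d(312,142)),pl(S,*s(239,435),.106),pl(D,*d(312,142),.106), pl(S,*s(239,435),.117),pl(D,*d(312,142),.117))
s=sensors.observe(); Rm=rot(s['tool_rot'])
def go(x,y,z): print((Rm.T@(np.array([x,y,z])-s['position'])*100).round(2))
go(.434,-.3248,.2)
E
```

```text
(array([ 0.63168716, -0.19235083,  0.10734659]), np.float64(0.0013107107124278835)) [ 0.63157858 -0.19217856  0.106     ] [ 0.63251506 -0.19464865  0.106     ] [ 0.63628001 -0.18900363  0.117     ] [ 0.62461058 -0.18238723  0.117     ]
[  0.26 -23.26   5.44]
```

Call:
arm_command --commands '[{"dx":0,"dy":-3,"dz":1,"twist":0},{"dx":0.2,"dy":-7,"dz":2,"twist":0},{"dx":0.2,"dy":-11,"dz":3,"twist":0},{"dx":0.2,"dy":-15,"dz":4,"twist":0},{"dx":0.2,"dy":-19,"dz":5,"twist":0},{"dx":0.2,"dy":-22,"dz":5.4,"twist":0},{"dx":0.2,"dy":-23.3,"dz":5.4,"twist":0},{"dx":0.2,"dy":-23.3,"dz":5.4,"twist":0},{"dx":0.2,"dy":-23.3,"dz":5.4,"twist":0},{"dx":0.2,"dy":-23.3,"dz":5.4,"twist":0}]' --grip -0.7 --squeeze 40

```text
clock: 8.37
position: [0.4344, -0.3237, 0.2001]
tool_rot: [0.739, 1.567, -0.48]
force: [0.2, -0.0, 0.4]
grip_width: 0.0728
```

```bash
python3 look.py g wrist; python3 - <<'E'
from h import *
W=np.load('pics/g_wrist.npy',allow_pickle=True).item()
print(proj(W,(.4344,-.3248,.07)))
E
```

```text
8.37 [ 0.4344 -0.3237  0.2001] [ 0.739   1.5669 -0.4801] [ 0.19 -0.02  0.42] 0.0728
[[ 0.003  0.939  0.344]
 [-0.002  0.344 -0.939]
 [-1.     0.003  0.003]]
[252.00171168 170.09516039]
```

View pics/g_wrist.png

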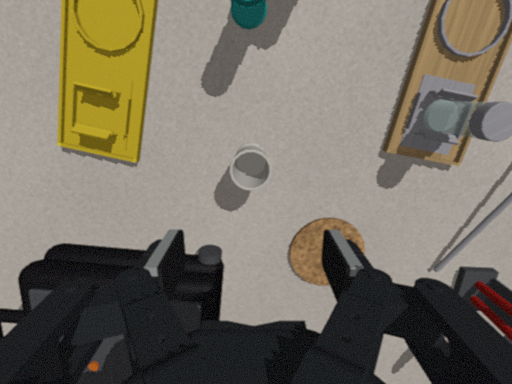

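Call:
arm_command --commands '[{"dx":3,"dy":0,"dz":0.1,"twist":0},{"dx":6,"dy":0,"dz":0.1,"twist":0},{"dx":9,"dy":0,"dz":0.1,"twist":0},{"dx":12,"dy":0,"dz":0.1,"twist":0},{"dx":14,"dy":0,"dz":0.1,"twist":0},{"dx":15.5,"dy":0,"dz":0.1,"twist":0},{"dx":16.2,"dy":0,"dz":0.1,"twist":0},{"dx":16.2,"dy":0,"dz":0.1,"twist":0},{"dx":16.2,"dy":0,"dz":0.1,"twist":0}]'

```text
clock: 9.17
position: [0.4361, -0.3245, 0.0383]
tool_rot: [0.776, 1.567, -0.442]
force: [0.7, -0.7, 0.2]
grip_width: 0.0726
```

Call:
arm_command --commands '[{"dx":0,"dy":0,"dz":0,"twist":0},{"dx":0,"dy":0,"dz":0,"twist":0},{"dx":0,"dy":0,"dz":0,"twist":0},{"dx":0,"dy":0,"dz":0,"twist":0},{"dx":0,"dy":0,"dz":0,"twist":0},{"dx":0,"dy":0,"dz":0,"twist":0}]' --grip 1 --squeeze 35

```text
clock: 9.67
position: [0.4444, -0.325, 0.0427]
tool_rot: [0.903, 1.552, -0.312]
force: [20.2, 10.4, 52.0]
grip_width: 0.0011
```

```bash
python3 look.py h wrist
```

```text
9.67 [ 0.4444 -0.325   0.0427] [ 0.9029  1.5517 -0.3124] [20.22 10.41 51.97] 0.0011
[[ 0.018  0.937  0.348]
 [-0.006  0.348 -0.937]
 [-1.     0.015  0.012]]
```

View pics/h_wrist.png

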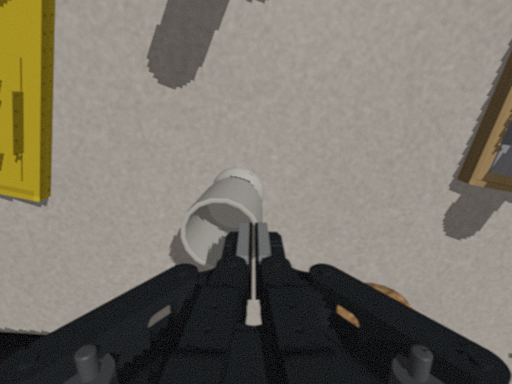

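```bash
python3 look.py i side scene; python3 - <<'E'
from h import *
crop('pics/i_side.png','pics/i_d1.png',270,70,370,150,7)
crop('pics/i_scene.png','pics/i_s1.png',90,120,200,210,7)
crop('pics/h_wrist.png','pics/h_w1.png',160,150,330,290,4)
E
```

```text
9.72 [ 0.4444 -0.325   0.0428] [ 0.8918  1.5516 -0.3234] [18.51  9.92 50.91] 0.0001
[[ 0.018  0.937  0.348]
 [-0.006  0.348 -0.937]
 [-1.     0.015  0.012]]
```

View pics/i_d1.png

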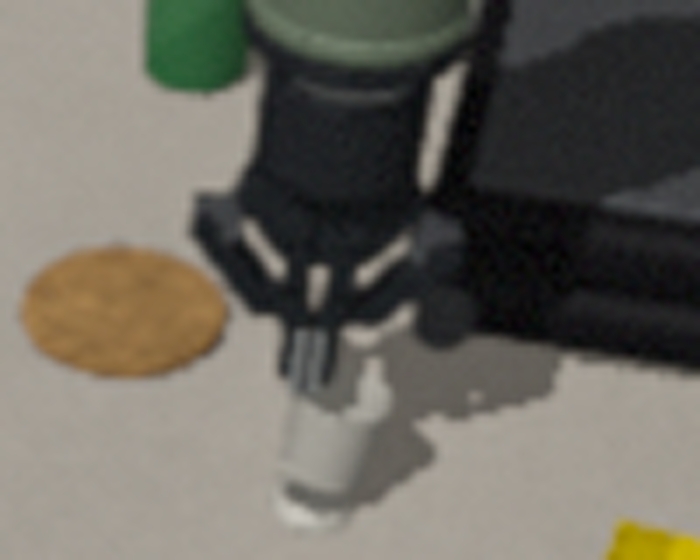

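View pics/i_s1.png

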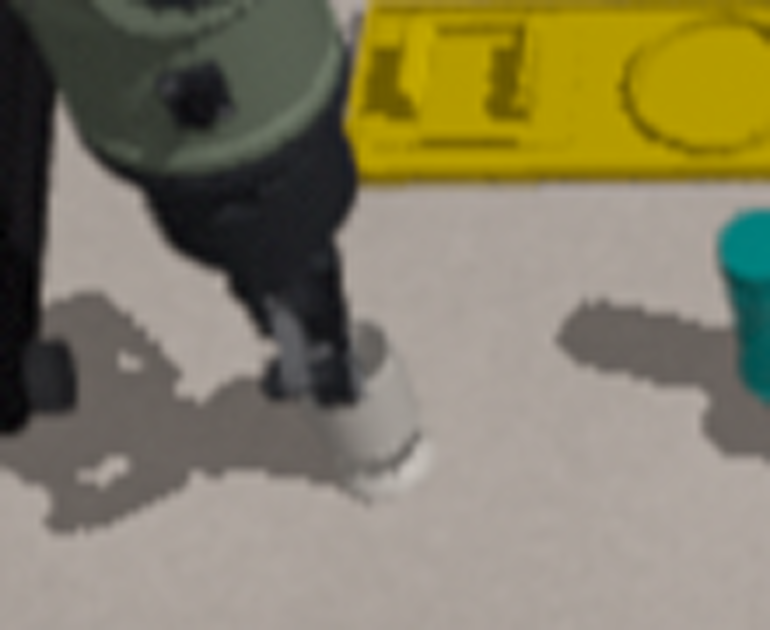

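View pics/h_w1.png

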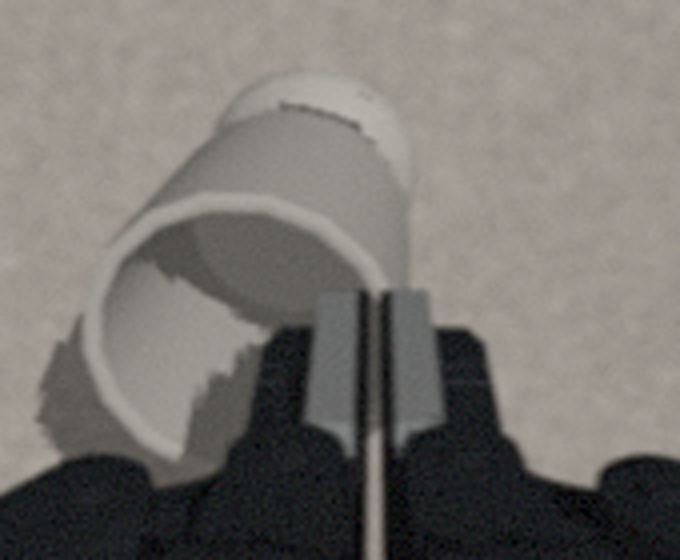

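Call:
arm_command --commands '[{"dx":-0.2,"dy":0,"dz":0,"twist":0},{"dx":-0.4,"dy":0,"dz":0,"twist":0},{"dx":-0.5,"dy":0,"dz":0,"twist":0}]' --grip 0.85

```text
clock: 10.07
position: [0.4443, -0.3253, 0.0486]
tool_rot: [0.865, 1.551, -0.35]
force: [-0.1, 0.5, -0.9]
grip_width: 0.0063
```

```bash
python3 look.py j wrist scene side; python3 - <<'E'
from h import *
crop('pics/j_side.png','pics/j_d1.png',270,70,370,150,7)
crop('pics/j_scene.png','pics/j_s1.png',90,120,200,210,7)
crop('pics/j_wrist.png','pics/j_w1.png',160,150,330,290,4)
E
```

```text
10.07 [ 0.4443 -0.3253  0.0486] [ 0.8654  1.551  -0.3498] [-0.1   0.53 -0.88] 0.0063
[[ 0.019  0.937  0.348]
 [-0.007  0.348 -0.937]
 [-1.     0.015  0.013]]
```

View pics/j_w1.png

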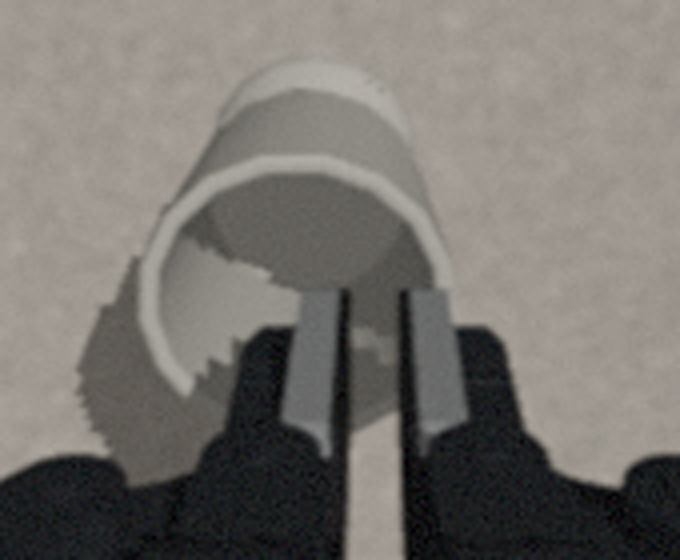

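View pics/j_d1.png

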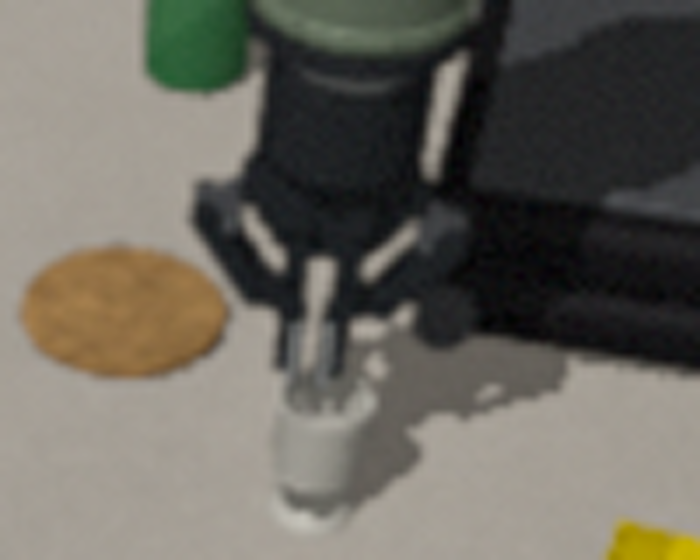

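View pics/j_s1.png

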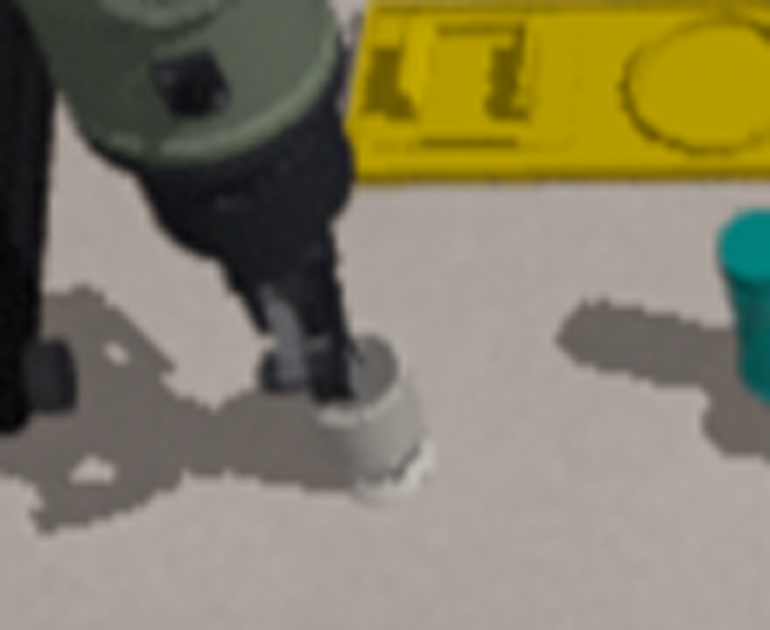

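```bash
python3 - <<'E'
from h import *
W=np.load('pics/j_wrist.npy',allow_pickle=True).item();S=imaging.camera_info('scene');D=imaging.camera_info('side')
f=lambda k,ox,oy:(lambda x,y:((x+.5)/k-.5+ox,(y+.5)/k-.5+oy))
w=f(4,160,150);d=f(7,270,70);s=f(7,90,120)
print('rim left/top/right w',[pl(W,*w(*p),.07)[:2].round(4) for p in [(142,285),(295,157),(448,285)]])
print('rim s',pl(S,*s(365,380),.07)[:2],'rim d',pl(D,*d(322,395),.07)[:2])
print('foot w',[pl(W,*w(*p),.004)[:2].round(4) for p in [(318,60)]],'foot s bottom',pl(S,*s(392,505),.0)[:2], 'foot d bottom',pl(D,*d(310,530),.0)[:2])
p=sensors.observe()
Rm=rot(p['tool_rot'])
for y in(-.0,):
  for z in (-.011,.011):
    q=p['position']+Rm@np.array([.008,0,z]); print('tip',q,'w',proj(W,q),'s crop',(proj(S,q)-[90,120])*7,'d crop',(proj(D,q)-[270,70])*7)
E
```

```text
rim left/top/right w [array([ 0.4105, -0.3301]), array([ 0.4248, -0.3043]), array([ 0.4519, -0.3151])]
rim s [ 0.43545269 -0.31745011] rim d [ 0.43415109 -0.32531181]
foot w [array([ 0.4265, -0.3058])] foot s bottom [ 0.452577   -0.31854339] foot d bottom [ 0.4258021  -0.31085689]
tip [ 0.43992244 -0.31495253  0.03960478] w [251.64182673 196.07398184] s crop [382.91831084 427.13356381] d crop [292.44832212 450.14877769]
tip [ 0.44756981 -0.335579    0.0398631 ] w [251.65180251 225.87367769] s crop [328.76930592 437.84491916] d crop [295.93329729 421.41831918]
```

Call:
arm_command --commands '[{"dx":-0.6,"dy":0,"dz":0,"twist":0},{"dx":-1.2,"dy":0,"dz":0,"twist":0},{"dx":-1.8,"dy":0,"dz":0,"twist":0},{"dx":-2.4,"dy":0,"dz":0,"twist":0}]'

```text
clock: 10.55
position: [0.4432, -0.3252, 0.0725]
tool_rot: [0.873, 1.552, -0.343]
force: [-0.3, 0.3, 0.9]
grip_width: 0.0063
```

```bash
python3 look.py k wrist side; python3 - <<'E'
from h import *
crop('pics/k_side.png','pics/k_d1.png',270,70,370,150,7)
crop('pics/k_wrist.png','pics/k_w1.png',160,150,330,290,4)
E
```

```text
10.55 [ 0.4432 -0.3252  0.0725] [ 0.8728  1.5524 -0.343 ] [-0.34  0.34  0.91] 0.0063
[[ 0.017  0.938  0.347]
 [-0.006  0.348 -0.938]
 [-1.     0.014  0.012]]
```

View pics/k_w1.png

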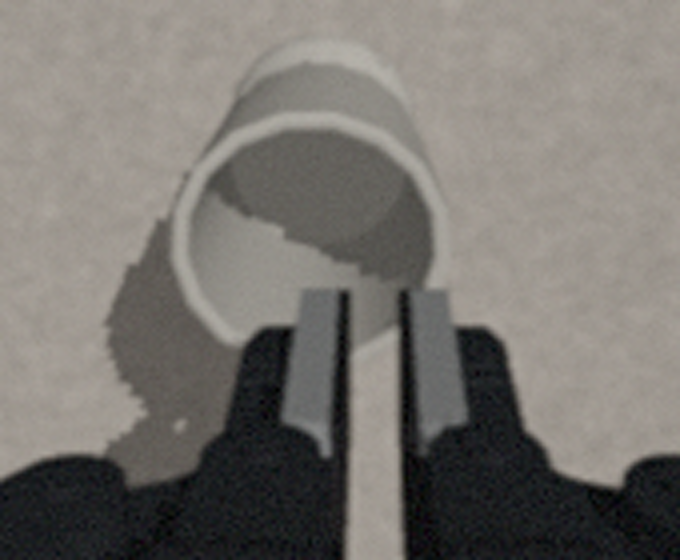

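View pics/k_d1.png

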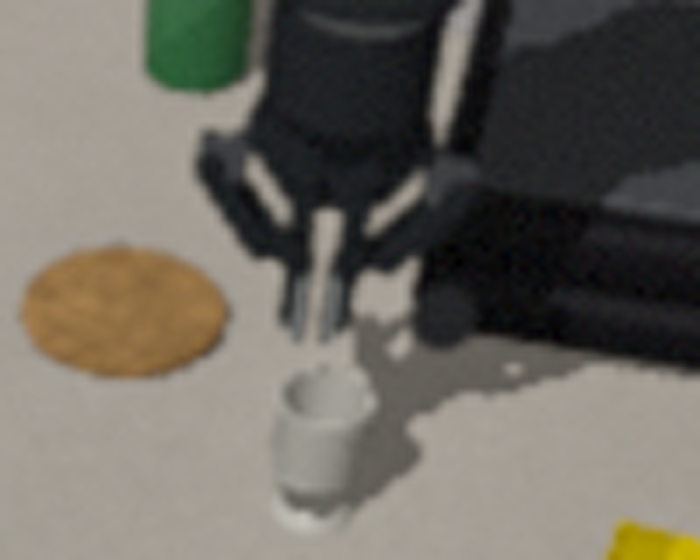

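Call:
arm_command --commands '[{"dx":-2,"dy":0,"dz":0,"twist":0},{"dx":-5,"dy":0,"dz":0,"twist":0},{"dx":-8,"dy":0,"dz":0,"twist":0},{"dx":-11,"dy":0,"dz":0,"twist":0},{"dx":-12.5,"dy":0,"dz":0,"twist":0},{"dx":-12.5,"dy":0,"dz":0,"twist":0}]' --grip -0.7

```text
clock: 11.15
position: [0.4426, -0.3254, 0.2014]
tool_rot: [0.815, 1.546, -0.401]
force: [0.3, -1.1, -0.3]
grip_width: 0.0726
```

```bash
python3 look.py l wrist scene side; python3 - <<'E'
from h import *
crop('pics/l_side.png','pics/l_d1.png',270,70,370,150,7)
crop('pics/l_scene.png','pics/l_s1.png',90,120,200,210,7)
crop('pics/l_wrist.png','pics/l_w1.png',190,110,310,220,6)
E
```

```text
11.15 [ 0.4426 -0.3254  0.2014] [ 0.8154  1.5457 -0.4006] [ 0.31 -1.1  -0.32] 0.0726
[[ 0.023  0.938  0.347]
 [-0.01   0.347 -0.938]
 [-1.     0.018  0.017]]
```

View pics/l_w1.png

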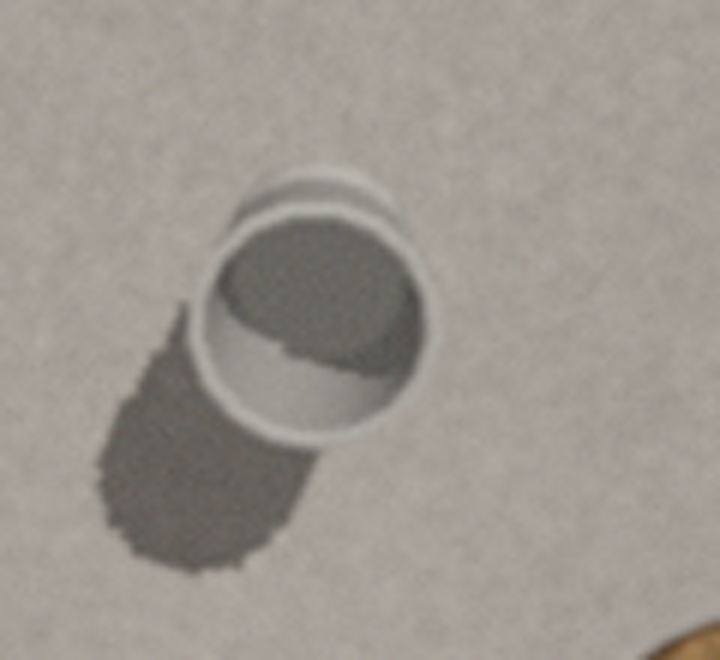

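View pics/l_s1.png

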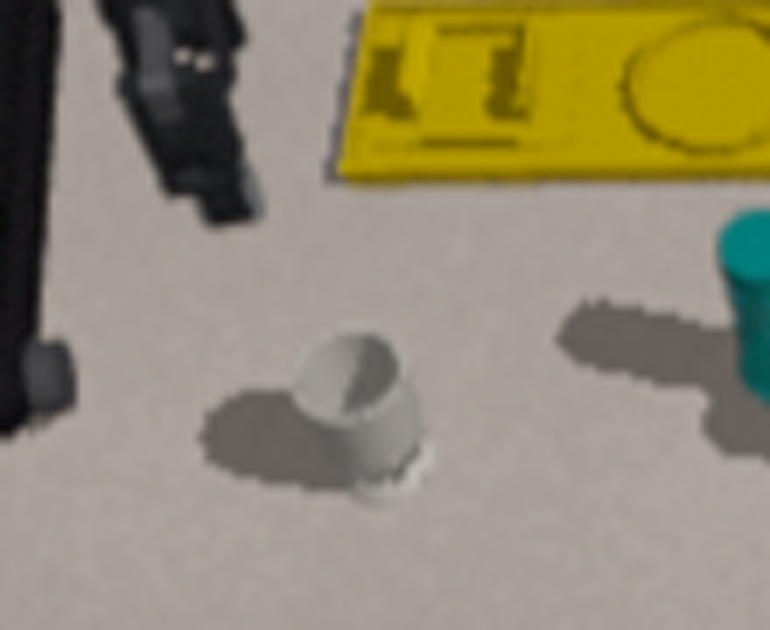

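View pics/l_d1.png

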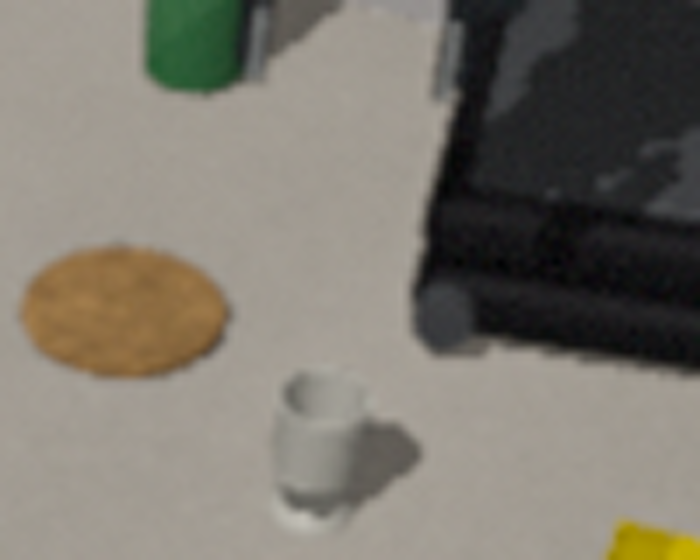

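```bash
cat >> h.py <<'E'
def go(x,y,z):
    s=sensors.observe(); Rm=rot(s['tool_rot']); print('go',(Rm.T@(np.array([x,y,z])-s['position'])*100).round(2))
ff=lambda k,ox,oy:(lambda x,y:((x+.5)/k-.5+ox,(y+.5)/k-.5+oy))
E
python3 - <<'E'
from h import *
W=np.load('pics/l_wrist.npy',allow_pickle=True).item();S=imaging.camera_info('scene');D=imaging.camera_info('side')
w=ff(6,190,110);d=ff(7,270,70);s=ff(7,90,120)
print('w',pl(W,*w(314,323),.07),'s',pl(S,*s(350,378),.07),'d',pl(D,*d(322,396),.07),tri(S,s(350,378),D,d(322,396)))
go(.4316,-.3206,.1); go(.4316,-.3206,.02)
E
```

```text
w [ 0.43224967 -0.32460962  0.07      ] s [ 0.4351842  -0.32369404  0.07      ] d [ 0.43383486 -0.32461237  0.07      ] (array([ 0.43426623, -0.32450709,  0.06938547]), np.float64(0.001275209821065166))
go [ 9.71 -0.9  -0.8 ]
go [17.71 -1.02 -0.9 ]
```

```bash
python3 - <<'E'
from h import *
go(.434,-.3243,.1); go(.434,-.3243,.02)
E
```

```text
go [ 9.72 -0.8  -0.37]
go [17.72 -0.92 -0.47]
```

Call:
arm_command --commands '[{"dx":3,"dy":-0.5,"dz":-0.3,"twist":0},{"dx":6,"dy":-0.8,"dz":-0.4,"twist":0},{"dx":9,"dy":-0.8,"dz":-0.4,"twist":0},{"dx":9.7,"dy":-0.8,"dz":-0.4,"twist":0},{"dx":9.7,"dy":-0.8,"dz":-0.4,"twist":0},{"dx":9.7,"dy":-0.8,"dz":-0.4,"twist":0}]'

```text
clock: 11.8
position: [0.434, -0.3241, 0.1005]
tool_rot: [0.87, 1.552, -0.346]
force: [-0.3, -1.0, 0.2]
grip_width: 0.0726
```

```bash
python3 - <<'E'
from h import *
go(.434,-.3243,.02)
E
```

```text
go [ 8.05 -0.13 -0.08]
```

Call:
arm_command --commands '[{"dx":2,"dy":-0.1,"dz":0,"twist":0},{"dx":4,"dy":-0.1,"dz":-0.1,"twist":0},{"dx":6,"dy":-0.1,"dz":-0.1,"twist":0},{"dx":7.5,"dy":-0.1,"dz":-0.1,"twist":0},{"dx":8,"dy":-0.1,"dz":-0.1,"twist":0},{"dx":8,"dy":-0.1,"dz":-0.1,"twist":0},{"dx":8,"dy":-0.1,"dz":-0.1,"twist":0}]'

```text
clock: 12.38
position: [0.4349, -0.3244, 0.0217]
tool_rot: [0.854, 1.551, -0.362]
force: [0.2, 0.2, 0.5]
grip_width: 0.0727
```

Call:
arm_command --commands '[{"dx":0,"dy":0,"dz":0,"twist":0},{"dx":0,"dy":0,"dz":0,"twist":0},{"dx":0,"dy":0,"dz":0,"twist":0},{"dx":0,"dy":0,"dz":0,"twist":0}]' --grip -0.12 --squeeze 20

```text
clock: 12.72
position: [0.4351, -0.3246, 0.0223]
tool_rot: [0.844, 1.55, -0.372]
force: [-0.8, -0.8, -1.1]
grip_width: 0.0476
```

```bash
python3 look.py m wrist side; python3 - <<'E'
from h import *
crop('pics/m_side.png','pics/m_d1.png',270,70,370,150,7)
crop('pics/m_wrist.png','pics/m_w1.png',160,150,330,290,4)
E
```

```text
12.72 [ 0.4351 -0.3246  0.0223] [ 0.8435  1.5499 -0.3722] [-0.75 -0.8  -1.12] 0.0476
[[ 0.019  0.937  0.347]
 [-0.008  0.348 -0.938]
 [-1.     0.016  0.014]]
```

View pics/m_w1.png

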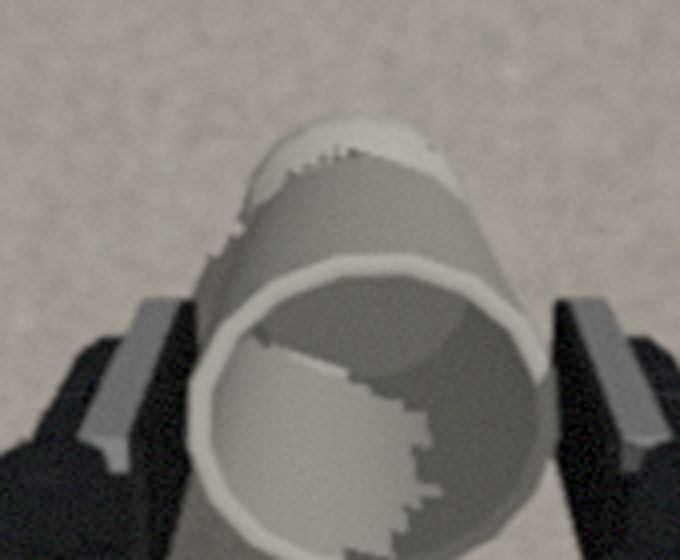

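View pics/m_d1.png

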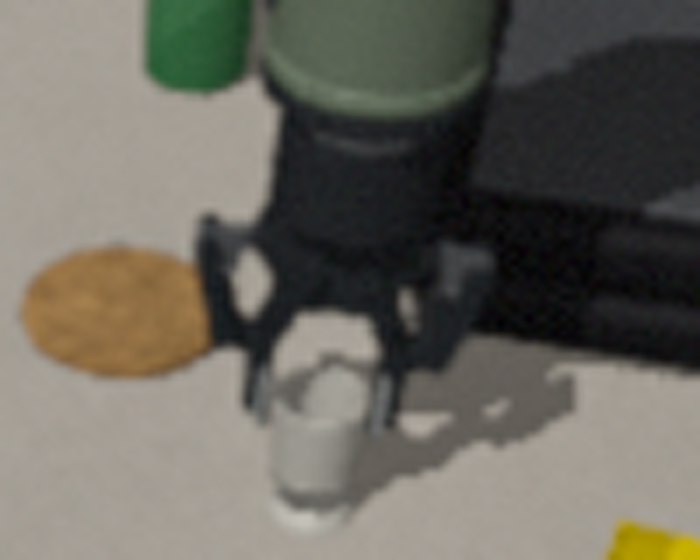

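Call:
arm_command --commands '[{"dx":0.3,"dy":0,"dz":0,"twist":0},{"dx":0.3,"dy":0,"dz":0,"twist":0},{"dx":0.3,"dy":0,"dz":0,"twist":0},{"dx":0.3,"dy":0,"dz":0,"twist":0}]' --grip -0.02 --squeeze 20

```text
clock: 13.15
position: [0.4345, -0.3254, 0.0195]
tool_rot: [0.805, 1.55, -0.411]
force: [-5.9, -2.0, 13.1]
grip_width: 0.0462
```

```bash
python3 look.py n wrist; python3 - <<'E'
from h import *
crop('pics/n_wrist.png','pics/n_w1.png',160,150,330,290,4)
E
```

```text
13.15 [ 0.4345 -0.3254  0.0195] [ 0.8052  1.5503 -0.4115] [-5.89 -1.96 13.11] 0.0462
[[ 0.019  0.938  0.347]
 [-0.008  0.347 -0.938]
 [-1.     0.015  0.014]]
```

View pics/n_w1.png

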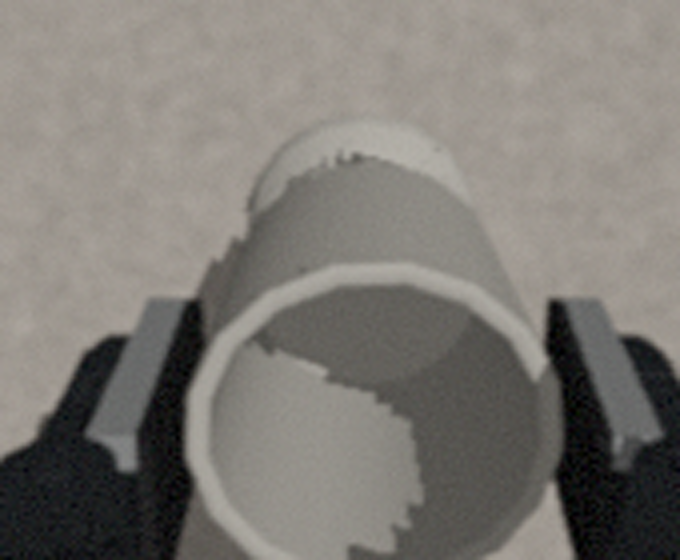

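Call:
arm_command --commands '[{"dx":-0.3,"dy":0,"dz":0,"twist":0},{"dx":-0.6,"dy":0,"dz":0,"twist":0},{"dx":-1,"dy":0,"dz":0,"twist":0},{"dx":-1.5,"dy":0,"dz":0,"twist":0},{"dx":-1.5,"dy":0,"dz":0,"twist":0}]' --grip 0.02

```text
clock: 13.62
position: [0.4347, -0.3254, 0.0355]
tool_rot: [0.801, 1.549, -0.416]
force: [-0.1, -0.2, 0.2]
grip_width: 0.046
```

```bash
python3 look.py o wrist side; python3 - <<'E'
from h import *
crop('pics/o_wrist.png','pics/o_w1.png',160,150,330,290,4)
crop('pics/o_side.png','pics/o_d1.png',270,70,370,150,7)
E
```

```text
13.62 [ 0.4347 -0.3254  0.0355] [ 0.8007  1.5492 -0.4158] [-0.14 -0.19  0.21] 0.046
[[ 0.02   0.938  0.347]
 [-0.009  0.347 -0.938]
 [-1.     0.015  0.015]]
```

View pics/o_w1.png

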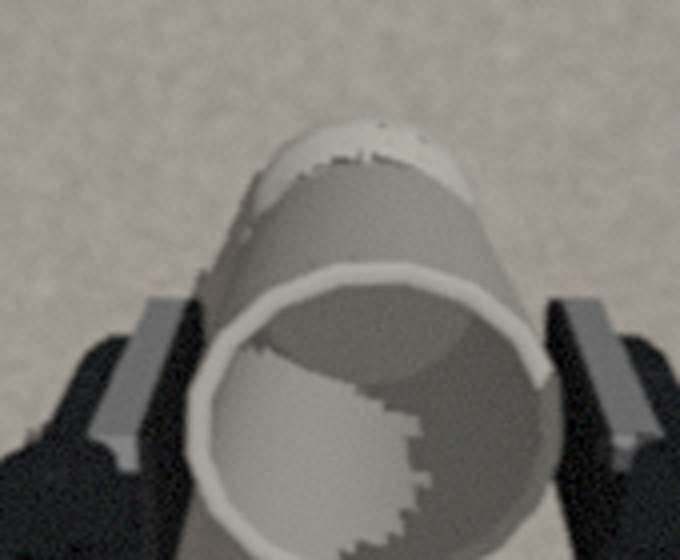

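View pics/o_d1.png

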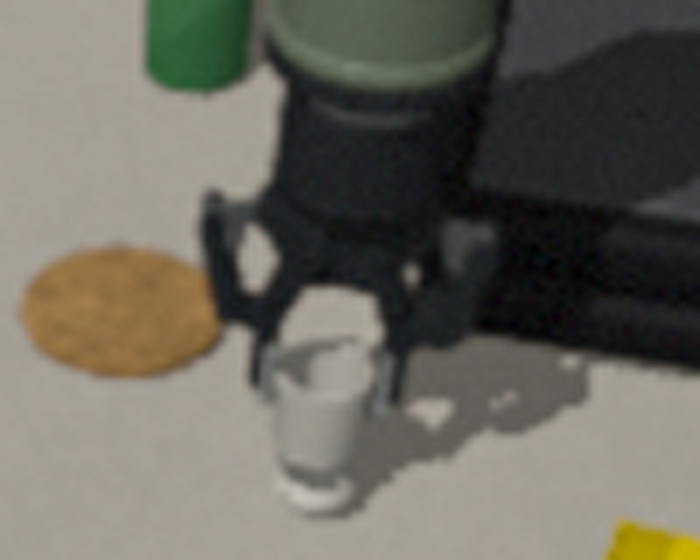

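Call:
arm_command --commands '[{"dx":-2,"dy":0,"dz":0,"twist":0},{"dx":-5,"dy":0,"dz":0,"twist":0},{"dx":-8,"dy":0,"dz":0,"twist":0},{"dx":-11,"dy":0,"dz":0,"twist":0},{"dx":-14,"dy":0.5,"dz":-0.6,"twist":0},{"dx":-16.5,"dy":2,"dz":-2.6,"twist":0.05},{"dx":-17.5,"dy":4,"dz":-5.1,"twist":0.1},{"dx":-17.5,"dy":6.2,"dz":-8,"twist":0.15},{"dx":-17.5,"dy":8.4,"dz":-10.8,"twist":0.2},{"dx":-17.5,"dy":10.6,"dz":-13.6,"twist":0.25},{"dx":-17.5,"dy":12.8,"dz":-16.4,"twist":0.3},{"dx":-17.5,"dy":15,"dz":-19.3,"twist":0.35}]'

```text
clock: 14.72
position: [0.5049, -0.0891, 0.2092]
tool_rot: [1.152, 1.55, -0.417]
force: [0.3, -1.0, 0.1]
grip_width: 0.0464
```

```bash
python3 look.py p scene; python3 - <<'E'
from h import *
go(.603,.2095,.21)
E
```

```text
14.72 [ 0.5049 -0.0891  0.2092] [ 1.1523  1.5497 -0.4169] [ 0.33 -0.96  0.13] 0.0464
[[ 0.019  1.     0.002]
 [-0.009  0.002 -1.   ]
 [-1.     0.019  0.009]]
go [ -0.05   9.71 -29.06]
```

View pics/p_scene.png

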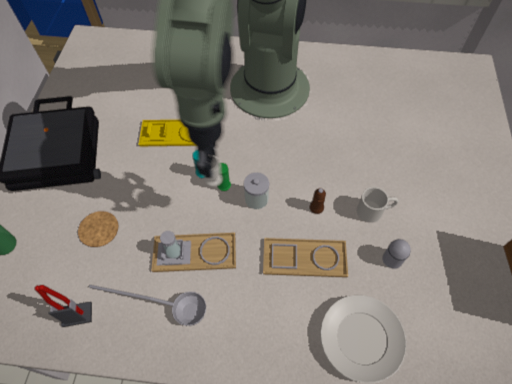

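Call:
arm_command --commands '[{"dx":0,"dy":1,"dz":-3,"twist":0},{"dx":0,"dy":2,"dz":-6,"twist":0},{"dx":0,"dy":3,"dz":-9,"twist":0},{"dx":0,"dy":4,"dz":-12,"twist":0},{"dx":0,"dy":5,"dz":-15,"twist":0},{"dx":0,"dy":6,"dz":-18,"twist":0},{"dx":0,"dy":7,"dz":-21,"twist":0},{"dx":0,"dy":8,"dz":-24,"twist":0},{"dx":0,"dy":9,"dz":-27,"twist":0},{"dx":0,"dy":9.5,"dz":-28.5,"twist":0},{"dx":0,"dy":9.7,"dz":-29.1,"twist":0},{"dx":0,"dy":9.7,"dz":-29.1,"twist":0}]'

```text
clock: 15.77
position: [0.6027, 0.2111, 0.2088]
tool_rot: [1.305, 1.551, -0.26]
force: [-0.2, -0.5, -0.9]
grip_width: 0.0461
```

```bash
python3 look.py q scene wrist side; python3 - <<'E'
from h import *
crop('pics/q_wrist.png','pics/q_w1.png',160,40,340,220,4)
crop('pics/q_side.png','pics/q_d1.png',130,100,270,260,4)
crop('pics/q_scene.png','pics/q_s1.png',255,170,365,290,6)
E
```

```text
15.77 [0.6027 0.2111 0.2088] [ 1.3051  1.5508 -0.2598] [-0.17 -0.48 -0.88] 0.0461
[[ 0.019  1.     0.006]
 [-0.005  0.006 -1.   ]
 [-1.     0.019  0.005]]
```

View pics/q_wrist.png

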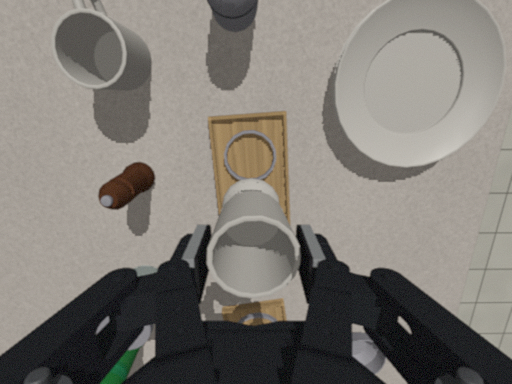

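View pics/q_d1.png

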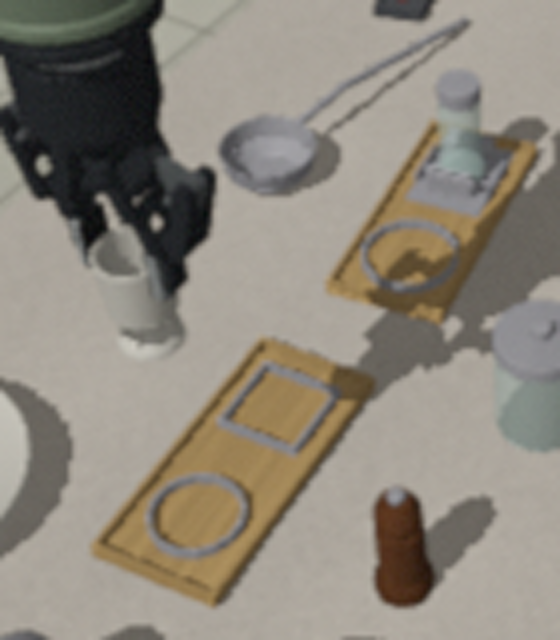

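View pics/q_s1.png

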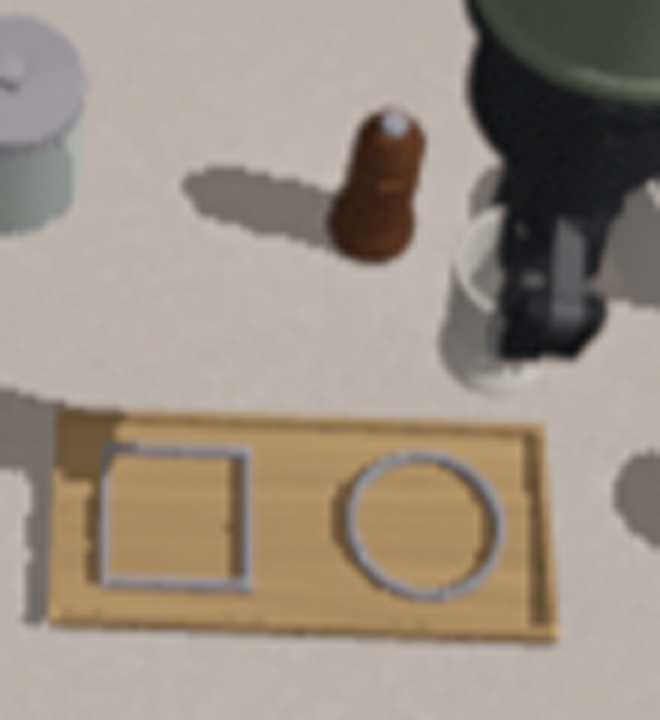

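```bash
python3 - <<'E'
from h import *
W=np.load('pics/q_wrist.npy',allow_pickle=True).item();S=imaging.camera_info('scene')
s=ff(6,255,170)
print(pl(W,249.5,157,.0138),pl(S,*s(426,526),.0138))
# foot visible: left/right extremes and top
for p in [(224,197),(278,197),(252,179)]: print(pl(W,*p,.1935))
print('scene foot',pl(S,*s(495,395),.19))
crop('pics/q_wrist.png','pics/q_w1.png',200,100,300,310,3)
E
```

```text
[0.60207469 0.20937447 0.0138    ] [0.60373399 0.20965868 0.0138    ]
[0.58280063 0.21785501 0.1935    ]
[0.62061967 0.21777531 0.1935    ]
[0.60231977 0.23092794 0.1935    ]
scene foot [0.62160547 0.21318675 0.19      ]
```

View pics/q_w1.png

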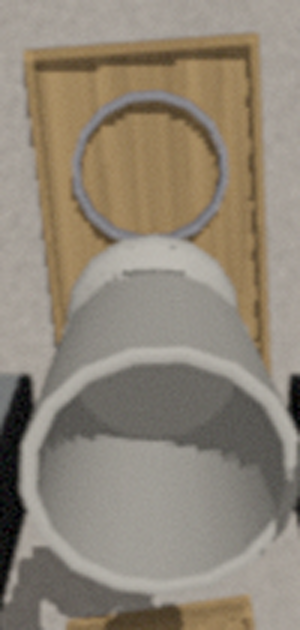

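```bash
python3 - <<'E'
from h import *
go(.6033,.2095,.05)
E
```

```text
go [15.94 -0.27 -0.23]
```

Call:
arm_command --commands '[{"dx":2,"dy":0,"dz":0.1,"twist":0},{"dx":5,"dy":-0.1,"dz":0.1,"twist":0},{"dx":8,"dy":-0.1,"dz":0,"twist":0},{"dx":11,"dy":-0.2,"dz":-0.1,"twist":0},{"dx":13.5,"dy":-0.2,"dz":-0.2,"twist":0},{"dx":15,"dy":-0.3,"dz":-0.2,"twist":0},{"dx":15.9,"dy":-0.3,"dz":-0.2,"twist":0},{"dx":15.9,"dy":-0.3,"dz":-0.2,"twist":0},{"dx":15.9,"dy":-0.3,"dz":-0.2,"twist":0}]'

```text
clock: 16.67
position: [0.6034, 0.2085, 0.0511]
tool_rot: [1.274, 1.549, -0.295]
force: [0.5, -0.3, 0.9]
grip_width: 0.0463
```

```bash
python3 look.py r scene wrist side; python3 - <<'E'
from h import *
go(.6035,.2095,.0265)
crop('pics/r_side.png','pics/r_d1.png',130,150,230,260,6)
crop('pics/r_scene.png','pics/r_s1.png',255,200,365,290,6)
E
```

```text
16.67 [0.6034 0.2085 0.0511] [ 1.2744  1.5494 -0.2949] [ 0.55 -0.33  0.93] 0.0463
[[ 0.02   1.     0.001]
 [-0.006  0.002 -1.   ]
 [-1.     0.02   0.006]]
go [ 2.53 -0.09 -0.04]
```

View pics/r_s1.png

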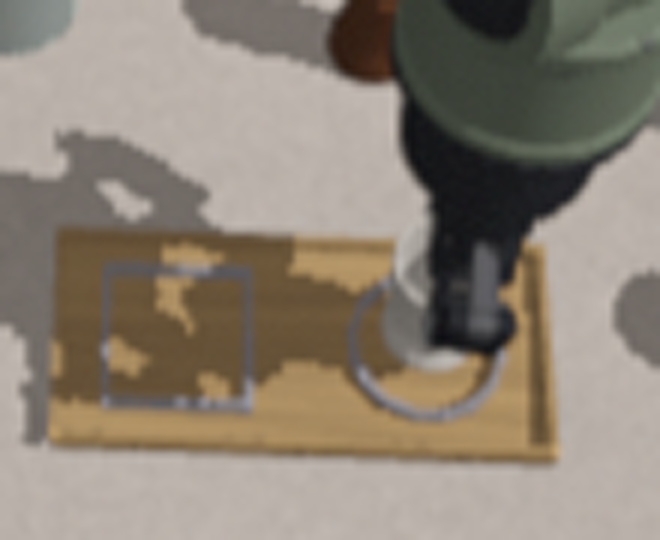

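View pics/r_d1.png

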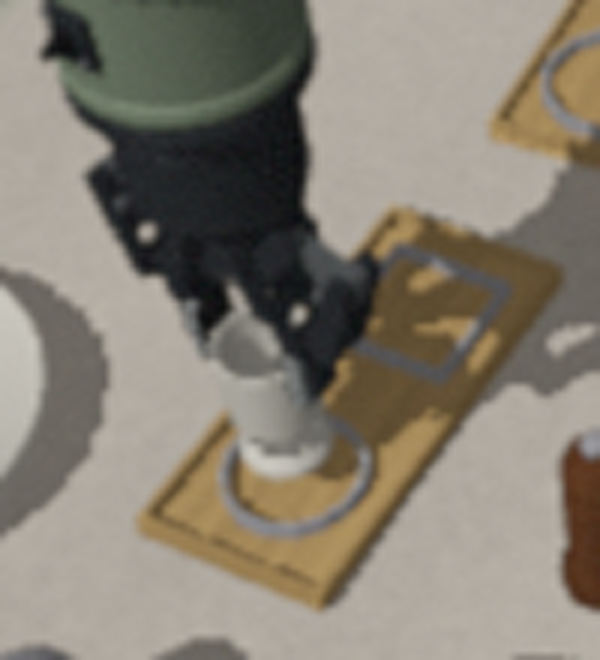

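Call:
arm_command --commands '[{"dx":0.8,"dy":0,"dz":0,"twist":0},{"dx":1.6,"dy":-0.1,"dz":0,"twist":0},{"dx":2.1,"dy":-0.1,"dz":0,"twist":0},{"dx":2.4,"dy":-0.1,"dz":0,"twist":0},{"dx":2.5,"dy":-0.1,"dz":0,"twist":0},{"dx":2.5,"dy":-0.1,"dz":0,"twist":0}]'

```text
clock: 17.32
position: [0.6032, 0.209, 0.0264]
tool_rot: [1.309, 1.549, -0.26]
force: [0.3, -0.4, -1.3]
grip_width: 0.0461
```

Call:
arm_command --commands '[{"dx":0.1,"dy":0,"dz":0,"twist":0},{"dx":0.2,"dy":0,"dz":0,"twist":0},{"dx":0.2,"dy":0,"dz":0,"twist":0}]'

```text
clock: 17.57
position: [0.6035, 0.2096, 0.0255]
tool_rot: [1.346, 1.548, -0.223]
force: [-5.4, -0.2, 14.1]
grip_width: 0.0456
```

Contact with the floor (14 N). Release in small steps and rise.

Call:
arm_command --commands '[{"dx":0,"dy":0,"dz":0,"twist":0},{"dx":0,"dy":0,"dz":0,"twist":0},{"dx":0,"dy":0,"dz":0,"twist":0},{"dx":0,"dy":0,"dz":0,"twist":0}]' --grip -0.55

```text
clock: 17.9
position: [0.6034, 0.2095, 0.0255]
tool_rot: [1.343, 1.548, -0.225]
force: [-0.3, -0.7, -0.2]
grip_width: 0.0662
```

Call:
arm_command --commands '[{"dx":-1,"dy":0,"dz":0,"twist":0},{"dx":-3,"dy":0,"dz":0,"twist":0},{"dx":-6,"dy":0,"dz":0,"twist":0},{"dx":-9,"dy":0,"dz":0,"twist":0},{"dx":-12,"dy":0,"dz":0,"twist":0},{"dx":-15,"dy":0,"dz":0,"twist":0},{"dx":-17.5,"dy":0,"dz":0,"twist":0},{"dx":-17.5,"dy":0,"dz":0,"twist":0},{"dx":-17.5,"dy":0,"dz":0,"twist":0}]'

```text
clock: 18.65
position: [0.6002, 0.2106, 0.2025]
tool_rot: [1.411, 1.546, -0.158]
force: [0.2, 0.1, -0.1]
grip_width: 0.0663
```

```bash
python3 look.py s scene wrist side; python3 - <<'E'
from h import *
go(.4505,.1805,.2)
crop('pics/s_wrist.png','pics/s_w1.png',180,50,320,250,3)
crop('pics/s_side.png','pics/s_d1.png',130,150,230,260,6)
crop('pics/s_scene.png','pics/s_s1.png',255,170,365,290,6)
E
```

```text
18.65 [0.6002 0.2106 0.2025] [ 1.4106  1.5457 -0.1581] [ 0.2   0.13 -0.13] 0.0663
[[ 0.025  1.     0.002]
 [-0.004  0.002 -1.   ]
 [-1.     0.025  0.004]]
go [ -0.32 -14.86   2.93]
```

View pics/s_s1.png

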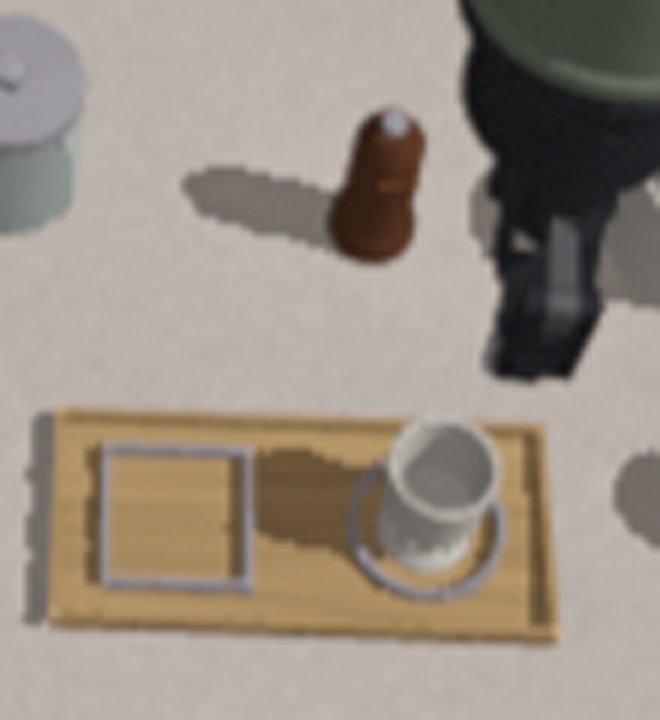

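View pics/s_d1.png

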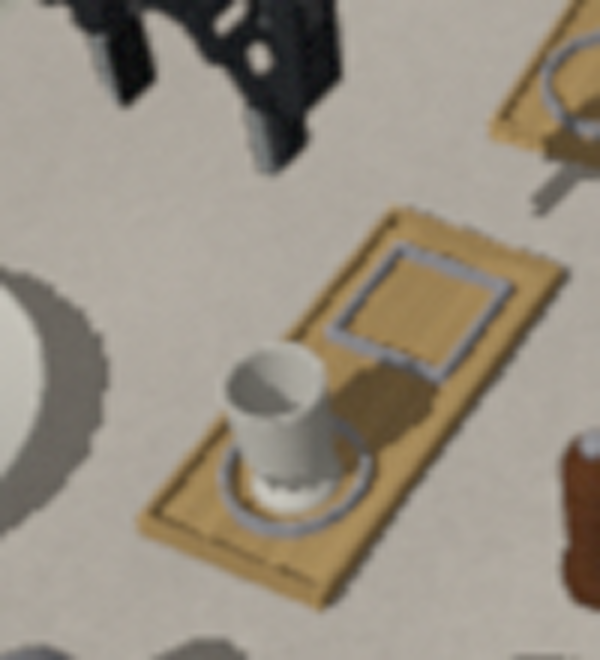

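View pics/s_w1.png

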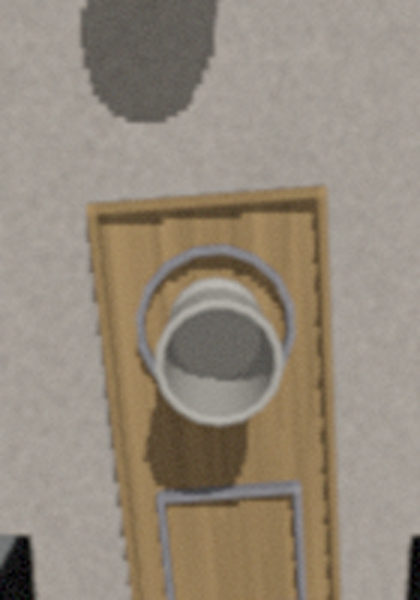

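```bash
python3 - <<'E'
from h import *
W=np.load('pics/s_wrist.npy',allow_pickle=True).item();S=imaging.camera_info('scene');D=imaging.camera_info('side')
s=ff(6,255,170);d=ff(6,130,150);w=ff(3,180,50)
print(pl(S,*s(444,468),.076),pl(D,*d(275,380),.076),pl(W,*w(220,364),.076),tri(S,s(444,468),D,d(275,380)))
print('ring',pl(S,*s(427,526),.0138),pl(W,*w(216,320),.0138))
print('sq',[pl(S,*s(*p),.0138).round(4)[:2] for p in [(103,447),(250,451),(248,588),(102,583)]])
E
```

```text
[0.60290719 0.20904351 0.076     ] [0.60171956 0.20778618 0.076     ] [0.60259199 0.20949445 0.076     ] (array([0.60228456, 0.20838713, 0.07570366]), np.float64(0.0016817727445009075))
ring [0.60368467 0.21009471 0.0138    ] [0.60230392 0.2130148  0.0138    ]
sq [array([0.5823, 0.065 ]), array([0.5768, 0.1305]), array([0.6411, 0.1339]), array([0.6459, 0.0708])]
```

Call:
arm_command --commands '[{"dx":0,"dy":-3,"dz":0.6,"twist":0},{"dx":0,"dy":-7,"dz":1.4,"twist":0},{"dx":-0.1,"dy":-11,"dz":2.2,"twist":0},{"dx":-0.3,"dy":-13.5,"dz":2.9,"twist":0},{"dx":-0.3,"dy":-14.9,"dz":2.9,"twist":0},{"dx":-0.3,"dy":-14.9,"dz":2.9,"twist":0},{"dx":-0.3,"dy":-14.9,"dz":2.9,"twist":0}]' --grip -0.5 --squeeze 50

```text
clock: 19.38
position: [0.4499, 0.1808, 0.1996]
tool_rot: [1.29, 1.55, -0.278]
force: [0.6, 0.7, -0.1]
grip_width: 0.0635
```

```bash
python3 look.py t wrist; python3 - <<'E'
from h import *
W=np.load('pics/t_wrist.npy',allow_pickle=True).item()
print(proj(W,(.4503,.1805,.099)))
go(.4503,.1805,.045)
crop('pics/t_wrist.png','pics/t_w1.png',200,110,310,230,5)
E
```

```text
19.38 [0.4499 0.1808 0.1996] [ 1.2899  1.5495 -0.2781] [ 0.62  0.68 -0.06] 0.0635
[[ 0.02   1.     0.003]
 [-0.006  0.003 -1.   ]
 [-1.     0.02   0.006]]
[251.13173698 176.47892952]
go [15.45 -0.34 -0.05]
```

View pics/t_wrist.png

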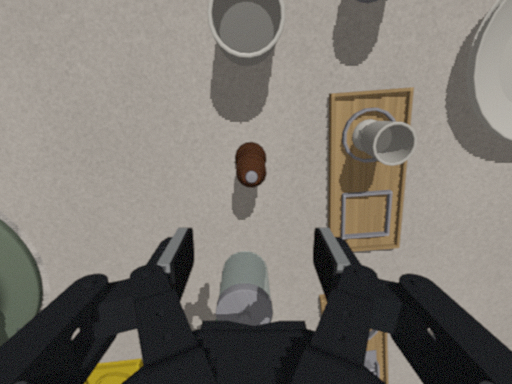

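Call:
arm_command --commands '[{"dx":3,"dy":0,"dz":0,"twist":0},{"dx":6,"dy":-0.1,"dz":0,"twist":0},{"dx":9,"dy":-0.2,"dz":0,"twist":0},{"dx":12,"dy":-0.3,"dz":0,"twist":0},{"dx":14,"dy":-0.3,"dz":0,"twist":0},{"dx":15.2,"dy":-0.3,"dz":0,"twist":0},{"dx":15.5,"dy":-0.3,"dz":0,"twist":0},{"dx":15.5,"dy":-0.3,"dz":0,"twist":0},{"dx":15.5,"dy":-0.3,"dz":0,"twist":0}]'

```text
clock: 20.18
position: [0.4513, 0.1801, 0.0447]
tool_rot: [1.302, 1.549, -0.266]
force: [0.3, 0.1, 0.1]
grip_width: 0.0638
```

Call:
arm_command --commands '[{"dx":0,"dy":0,"dz":0,"twist":0},{"dx":0,"dy":0,"dz":0,"twist":0},{"dx":0,"dy":0,"dz":0,"twist":0},{"dx":0,"dy":0,"dz":0,"twist":0},{"dx":0,"dy":0,"dz":0,"twist":0}]' --grip 0.3 --squeeze 40

```text
clock: 20.6
position: [0.4517, 0.1804, 0.0456]
tool_rot: [1.345, 1.548, -0.223]
force: [-3.4, -0.6, 10.8]
grip_width: 0.0307
```

```bash
python3 look.py u wrist
```

```text
20.6 [0.4517 0.1804 0.0456] [ 1.3454  1.5482 -0.2232] [-3.44 -0.65 10.82] 0.0307
[[ 0.022  1.     0.002]
 [-0.005  0.002 -1.   ]
 [-1.     0.022  0.005]]
```

View pics/u_wrist.png

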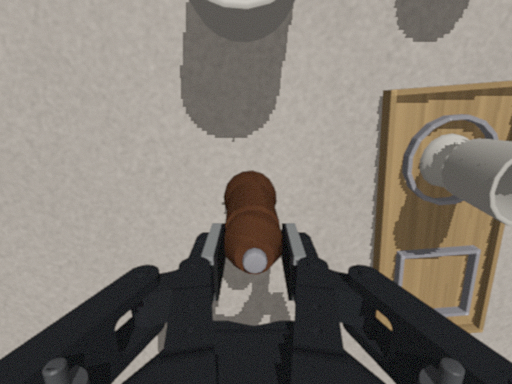

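Call:
arm_command --commands '[{"dx":-1,"dy":0,"dz":0,"twist":0},{"dx":-3,"dy":0,"dz":0,"twist":0},{"dx":-5,"dy":0.1,"dz":0,"twist":0},{"dx":-7,"dy":1,"dz":0.4,"twist":0},{"dx":-8,"dy":3.5,"dz":1.6,"twist":0},{"dx":-8,"dy":6.5,"dz":3.1,"twist":0},{"dx":-8,"dy":9.5,"dz":4.6,"twist":0},{"dx":-8,"dy":12.5,"dz":6.1,"twist":0},{"dx":-8,"dy":15,"dz":7.5,"twist":0},{"dx":-8,"dy":16.1,"dz":8,"twist":0},{"dx":-8,"dy":16.1,"dz":8,"twist":0},{"dx":-8,"dy":16.1,"dz":8,"twist":0}]'

```text
clock: 21.65
position: [0.6111, 0.1008, 0.13]
tool_rot: [1.357, 1.548, -0.213]
force: [0.2, 0.1, -1.5]
grip_width: 0.0308
```

```bash
python3 look.py v wrist scene side; python3 - <<'E'
from h import *
go(.6115,.1000,.055)
crop('pics/v_wrist.png','pics/v_w1.png',180,90,320,280,3)
crop('pics/v_side.png','pics/v_d1.png',150,110,250,240,5)
crop('pics/v_scene.png','pics/v_s1.png',240,170,365,290,6)
E
```

```text
21.65 [0.6111 0.1008 0.13  ] [ 1.357   1.5482 -0.2125] [ 0.18  0.11 -1.45] 0.0308
[[ 0.022  1.     0.001]
 [-0.005  0.001 -1.   ]
 [-1.     0.022  0.005]]
go [ 7.5  -0.06  0.16]
```

View pics/v_w1.png

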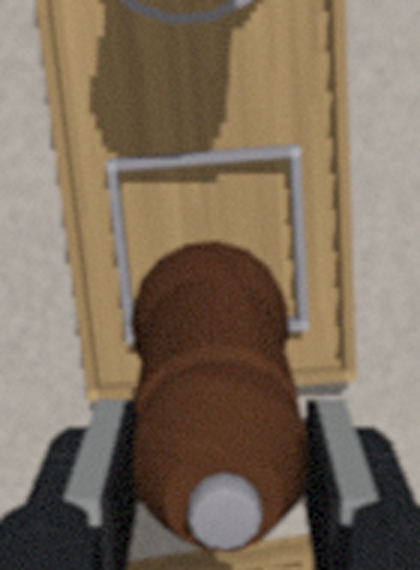

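View pics/v_s1.png

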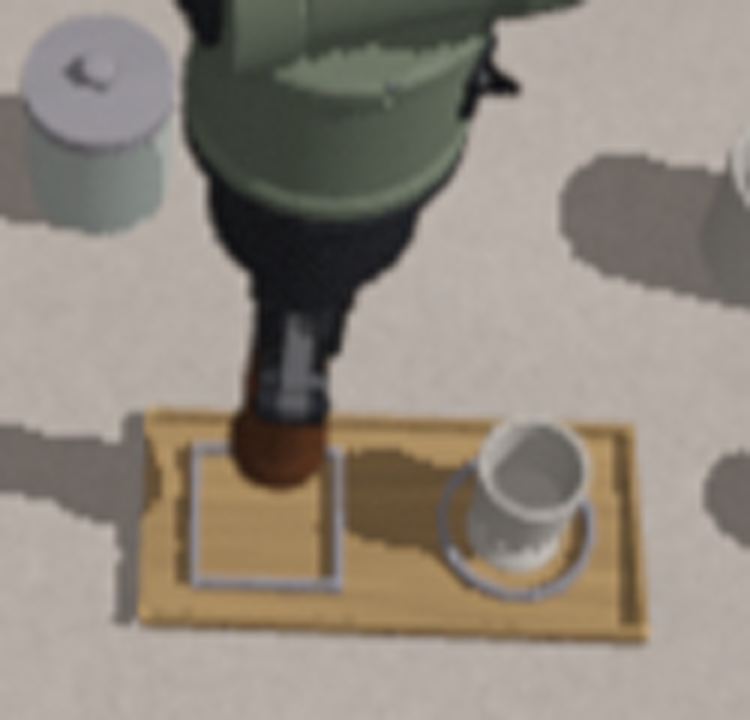

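View pics/v_d1.png

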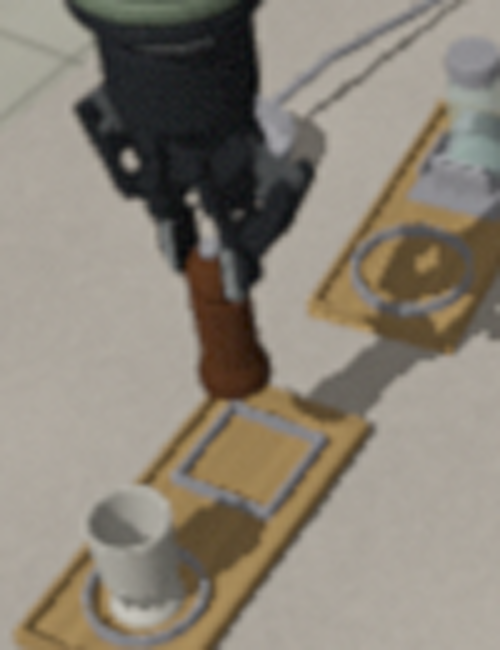

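```bash
python3 - <<'E'
from h import *
W=np.load('pics/v_wrist.npy',allow_pickle=True).item();S=imaging.camera_info('scene')
s=ff(6,240,170);w=ff(3,180,90)
print(pl(W,*w(210,317),.088),pl(S,*s(280,447),.088), pl(S,*s(281,489),.0844))
print('sq w',[pl(W,*w(*p),.0138)[:2].round(4) for p in [(113,164),(296,154)]])
print('sq s',[pl(S,*s(*p),.0138)[:2].round(4) for p in [(193,447),(340,451),(338,588),(192,583)]])
E
```

```text
[0.60951933 0.10123245 0.088     ] [0.61063156 0.10245747 0.088     ] [0.62773422 0.10442567 0.0844    ]
sq w [array([0.5776, 0.1303]), array([0.6395, 0.1336])]
sq s [array([0.5823, 0.065 ]), array([0.5768, 0.1305]), array([0.6411, 0.1339]), array([0.6459, 0.0708])]
```

Call:
arm_command --commands '[{"dx":1.5,"dy":0,"dz":0.2,"twist":0},{"dx":3.5,"dy":0,"dz":0.2,"twist":0},{"dx":5.2,"dy":0,"dz":0.2,"twist":0},{"dx":6.4,"dy":0,"dz":0.2,"twist":0},{"dx":7.2,"dy":0,"dz":0.2,"twist":0},{"dx":7.6,"dy":0,"dz":0.2,"twist":0},{"dx":7.6,"dy":0,"dz":0.2,"twist":0},{"dx":7.6,"dy":0,"dz":0.2,"twist":0}]'

```text
clock: 22.47
position: [0.6124, 0.0997, 0.0546]
tool_rot: [1.37, 1.548, -0.197]
force: [0.3, 0.6, -1.3]
grip_width: 0.0306
```

Call:
arm_command --commands '[{"dx":0.2,"dy":0,"dz":0,"twist":0},{"dx":0.3,"dy":0,"dz":0,"twist":0},{"dx":0.4,"dy":0,"dz":0,"twist":0},{"dx":0.4,"dy":0,"dz":0,"twist":0}]'

```text
clock: 22.8
position: [0.613, 0.0999, 0.0517]
tool_rot: [1.396, 1.546, -0.171]
force: [-4.2, -0.7, 11.3]
grip_width: 0.0306
```

Contact at the expected floor height. Release and rise.

Call:
arm_command --commands '[{"dx":0,"dy":0,"dz":0,"twist":0},{"dx":0,"dy":0,"dz":0,"twist":0},{"dx":0,"dy":0,"dz":0,"twist":0},{"dx":0,"dy":0,"dz":0,"twist":0}]' --grip -0.5

```text
clock: 23.13
position: [0.613, 0.0999, 0.0518]
tool_rot: [1.398, 1.546, -0.17]
force: [-0.4, -0.6, 0.7]
grip_width: 0.0637
```

Call:
arm_command --commands '[{"dx":-1,"dy":0,"dz":0,"twist":0},{"dx":-3,"dy":0,"dz":0,"twist":0},{"dx":-6,"dy":0,"dz":0,"twist":0},{"dx":-9,"dy":0,"dz":0,"twist":0},{"dx":-12,"dy":0,"dz":0,"twist":0},{"dx":-15,"dy":0,"dz":0,"twist":0},{"dx":-15,"dy":0,"dz":0,"twist":0},{"dx":-15,"dy":0,"dz":0,"twist":0}]'

```text
clock: 23.8
position: [0.6102, 0.1007, 0.204]
tool_rot: [1.445, 1.543, -0.123]
force: [-0.4, -0.5, -0.4]
grip_width: 0.0639
```

```bash
python3 look.py w scene side; python3 - <<'E'
from h import *
go(.5828,.387,.2)
crop('pics/w_side.png','pics/w_d1.png',150,150,250,260,5)
crop('pics/w_scene.png','pics/w_s1.png',240,170,365,290,6)
E
```

```text
23.8 [0.6102 0.1007 0.204 ] [ 1.4446  1.5432 -0.1231] [-0.36 -0.55 -0.43] 0.0639
[[ 0.027  1.     0.003]
 [-0.003  0.003 -1.   ]
 [-1.     0.027  0.003]]
go [ -0.04  -2.53 -28.67]
```

View pics/w_s1.png

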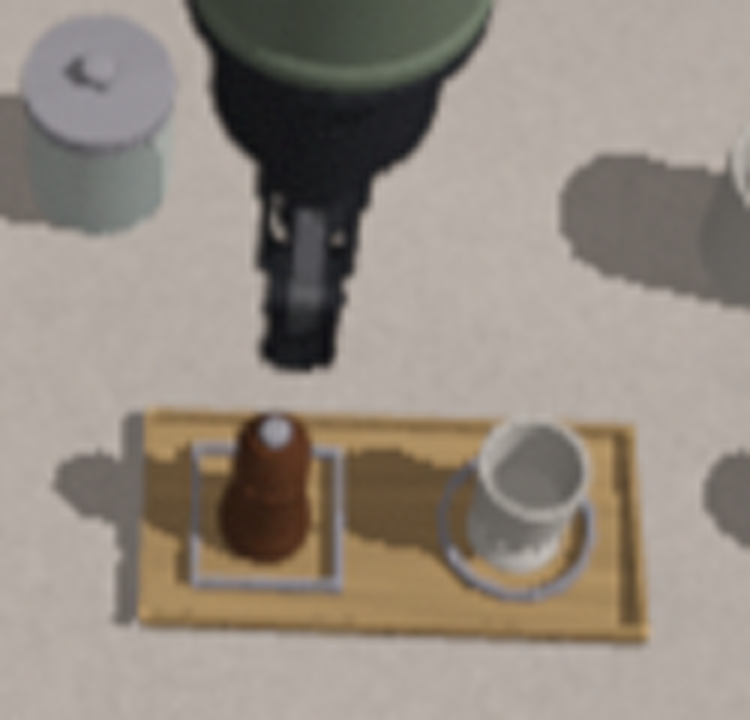

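View pics/w_d1.png

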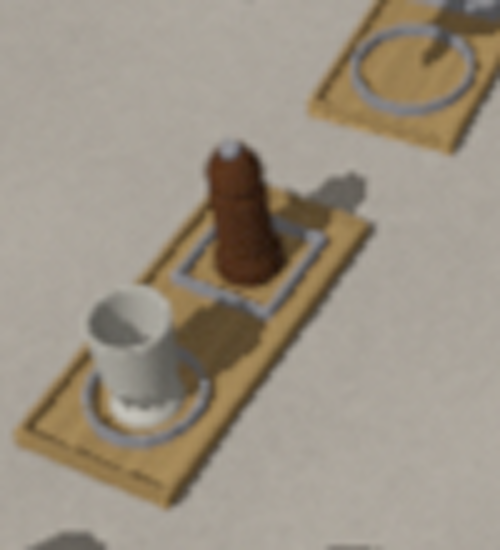

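Call:
arm_command --commands '[{"dx":0,"dy":-0.2,"dz":-3,"twist":0},{"dx":0,"dy":-0.5,"dz":-6,"twist":0},{"dx":0,"dy":-0.8,"dz":-9.5,"twist":0},{"dx":0,"dy":-1.1,"dz":-13,"twist":0},{"dx":0,"dy":-1.4,"dz":-16.5,"twist":0},{"dx":0,"dy":-1.7,"dz":-20,"twist":0},{"dx":0,"dy":-2,"dz":-23.5,"twist":0},{"dx":0,"dy":-2.3,"dz":-26.5,"twist":0},{"dx":0,"dy":-2.5,"dz":-28.7,"twist":0},{"dx":0,"dy":-2.5,"dz":-28.7,"twist":0},{"dx":0,"dy":-2.5,"dz":-28.7,"twist":0},{"dx":0,"dy":-2.5,"dz":-28.7,"twist":0}]' --grip -0.9 --squeeze 50

```text
clock: 24.9
position: [0.583, 0.3864, 0.1985]
tool_rot: [1.31, 1.548, -0.257]
force: [0.4, -0.6, -0.2]
grip_width: 0.0814
```

```bash
python3 look.py x wrist scene; python3 - <<'E'
from h import *
W=np.load('pics/x_wrist.npy',allow_pickle=True).item()
print(proj(W,(.5828,.387,.065)))
go(.5828,.387,.04)
crop('pics/x_wrist.png','pics/x_w1.png',190,90,310,230,5)
S=imaging.camera_info('scene');D=imaging.camera_info('side')
s=ff(6,240,170);d=ff(5,150,150)
print('mill knob',pl(S,*s(276,430),.105),pl(D,*d(231,149),.105),tri(S,s(276,430),D,d(231,149)))
E
```

```text
24.9 [0.583  0.3864 0.1985] [ 1.3104  1.5477 -0.2575] [ 0.41 -0.64 -0.22] 0.0814
[[ 0.022  1.     0.003]
 [-0.006  0.003 -1.   ]
 [-1.     0.022  0.006]]
[249.90743885 167.64178997]
go [15.91 -0.44 -0.19]
mill knob [0.61078869 0.09994594 0.105     ] [0.60883239 0.10093642 0.105     ] (array([0.60998853, 0.09987477, 0.10337943]), np.float64(0.00023163290603149777))
```

View pics/x_wrist.png

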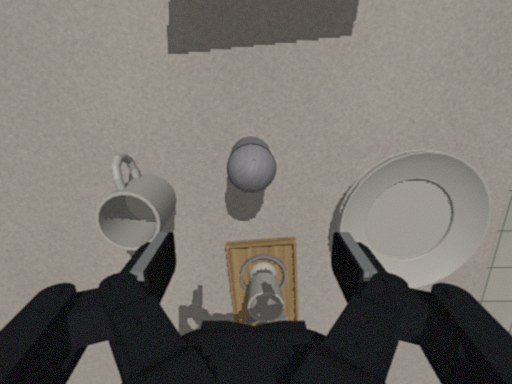

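View pics/x_w1.png

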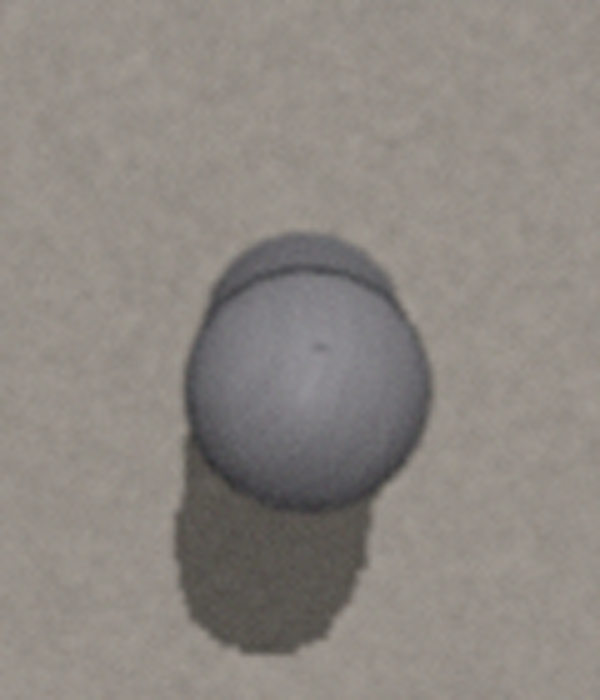

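Call:
arm_command --commands '[{"dx":3,"dy":0,"dz":0,"twist":0},{"dx":6,"dy":-0.1,"dz":-0.1,"twist":0},{"dx":9,"dy":-0.2,"dz":-0.1,"twist":0},{"dx":12,"dy":-0.3,"dz":-0.2,"twist":0},{"dx":14,"dy":-0.4,"dz":-0.2,"twist":0},{"dx":15.5,"dy":-0.4,"dz":-0.2,"twist":0},{"dx":15.9,"dy":-0.4,"dz":-0.2,"twist":0},{"dx":15.9,"dy":-0.4,"dz":-0.2,"twist":0},{"dx":15.9,"dy":-0.4,"dz":-0.2,"twist":0}]'

```text
clock: 25.75
position: [0.584, 0.3871, 0.0413]
tool_rot: [1.384, 1.546, -0.185]
force: [0.2, 0.9, -0.2]
grip_width: 0.0813
```

Call:
arm_command --commands '[{"dx":0,"dy":0,"dz":0,"twist":0},{"dx":0,"dy":0,"dz":0,"twist":0},{"dx":0,"dy":0,"dz":0,"twist":0},{"dx":0,"dy":0,"dz":0,"twist":0},{"dx":0,"dy":0,"dz":0,"twist":0}]' --grip -0.15 --squeeze 50

```text
clock: 26.17
position: [0.5843, 0.3875, 0.0422]
tool_rot: [1.42, 1.545, -0.149]
force: [-1.1, -0.2, 7.6]
grip_width: 0.0492
```

```bash
python3 look.py y wrist
```

```text
26.17 [0.5843 0.3875 0.0422] [ 1.4202  1.5453 -0.1493] [-1.09 -0.24  7.63] 0.0492
[[ 0.025  1.     0.001]
 [-0.004  0.001 -1.   ]
 [-1.     0.025  0.004]]
```

View pics/y_wrist.png

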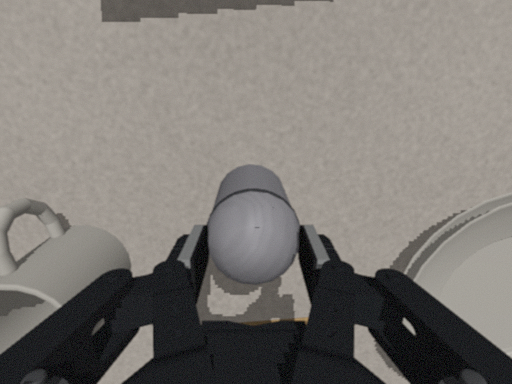

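Call:
arm_command --commands '[{"dx":0,"dy":0,"dz":0,"twist":0},{"dx":0,"dy":0,"dz":0,"twist":0},{"dx":0,"dy":0,"dz":0,"twist":0}]' --grip 0.1 --squeeze 50

```text
clock: 26.47
position: [0.5847, 0.3879, 0.0429]
tool_rot: [1.46, 1.544, -0.109]
force: [-0.2, -0.3, 6.8]
grip_width: 0.046
```

```bash
python3 look.py y2 wrist
```

```text
26.47 [0.5847 0.3879 0.0429] [ 1.4602  1.5444 -0.1093] [-0.17 -0.27  6.78] 0.046
[[ 0.026  1.     0.001]
 [-0.003  0.001 -1.   ]
 [-1.     0.026  0.003]]
```

View pics/y2_wrist.png

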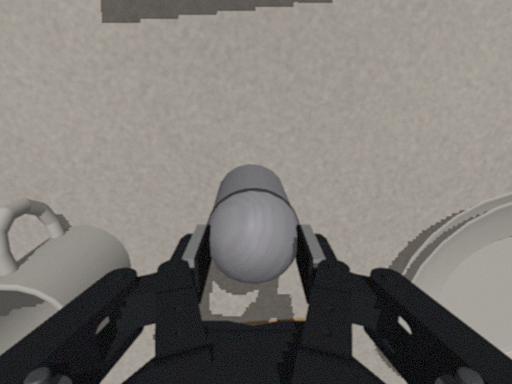

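Call:
arm_command --commands '[{"dx":0,"dy":0,"dz":0,"twist":0},{"dx":0,"dy":0,"dz":0,"twist":0},{"dx":0,"dy":0,"dz":0,"twist":0}]' --grip -0.05 --squeeze 25

```text
clock: 26.77
position: [0.5847, 0.3881, 0.043]
tool_rot: [1.467, 1.544, -0.103]
force: [0.8, 0.5, 2.5]
grip_width: 0.046
```

Call:
arm_command --commands '[{"dx":-0.3,"dy":0,"dz":0,"twist":0},{"dx":-0.8,"dy":0,"dz":0,"twist":0},{"dx":-1.4,"dy":0,"dz":0,"twist":0},{"dx":-2,"dy":0,"dz":0,"twist":0},{"dx":-2,"dy":0,"dz":0,"twist":0}]' --squeeze 30

```text
clock: 27.18
position: [0.5849, 0.3885, 0.0647]
tool_rot: [1.513, 1.543, -0.056]
force: [-1.0, 0.5, -1.7]
grip_width: 0.0459
```

```bash
python3 look.py z wrist side scene; python3 - <<'E'
from h import *
crop('pics/z_side.png','pics/z_d1.png',100,190,210,310,5)
crop('pics/z_wrist.png','pics/z_w1.png',180,140,330,300,4)
E
```

```text
27.18 [0.5849 0.3885 0.0647] [ 1.5131  1.5428 -0.0565] [-1.    0.52 -1.75] 0.0459
[[ 0.028  1.     0.001]
 [-0.002  0.001 -1.   ]
 [-1.     0.028  0.002]]
```

View pics/z_d1.png

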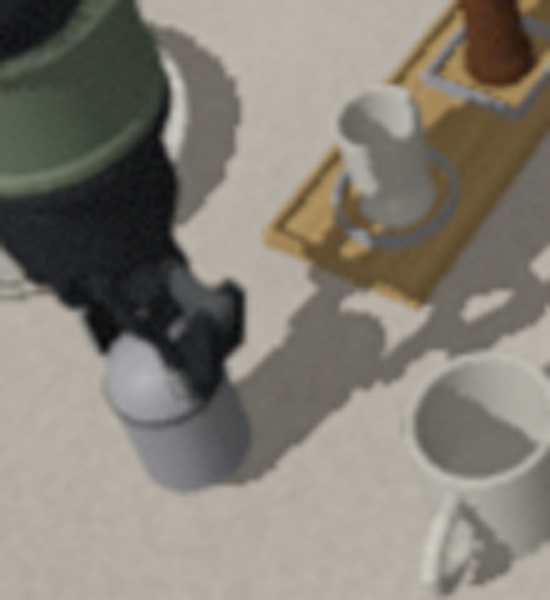

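View pics/z_w1.png

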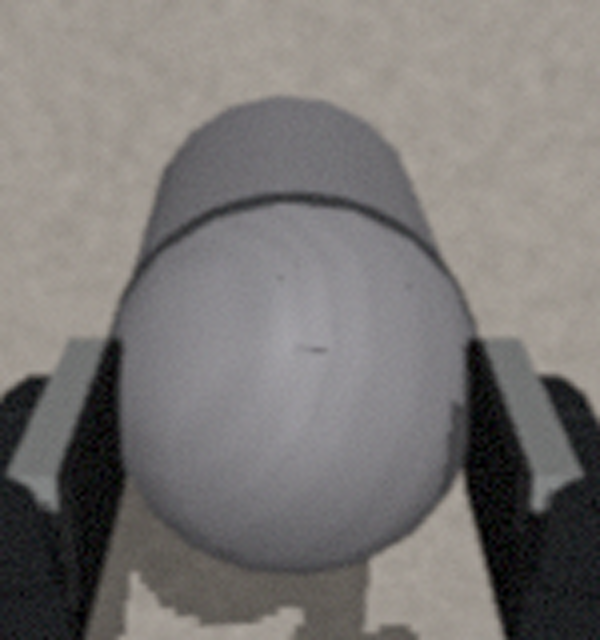

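```bash
python3 - <<'E'
from h import *
W=np.load('pics/z_wrist.npy',allow_pickle=True).item();S=imaging.camera_info('scene');D=imaging.camera_info('side')
w=ff(4,180,140);d=ff(5,100,190)
print('dome',pl(W,*w(293,383),.087),pl(D,*d(157,372),.087))
print('foot top edge',pl(W,*w(290,97),.0217),'foot d bottom',pl(D,*d(190,490),.0217))
crop('pics/z_scene.png','pics/z_s1.png',350,200,450,300,6)
E
```

```text
dome [0.58428976 0.38660232 0.087     ] [0.58812745 0.38891315 0.087     ]
foot top edge [0.58547876 0.41449569 0.0217    ] foot d bottom [0.5701939 0.4088534 0.0217   ]
```

View pics/z_s1.png

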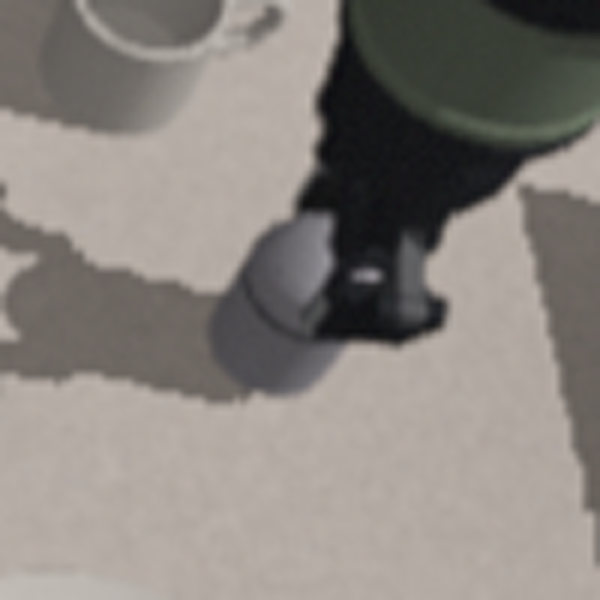

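Call:
arm_command --commands '[{"dx":-2,"dy":0,"dz":0,"twist":0},{"dx":-5,"dy":0.1,"dz":0,"twist":0},{"dx":-8,"dy":0.2,"dz":0,"twist":0},{"dx":-11,"dy":0.3,"dz":0,"twist":0},{"dx":-14,"dy":0.4,"dz":1,"twist":0},{"dx":-15.5,"dy":0.5,"dz":3,"twist":0},{"dx":-16,"dy":0.7,"dz":6,"twist":0},{"dx":-16,"dy":0.9,"dz":9.5,"twist":0},{"dx":-16,"dy":1.1,"dz":13,"twist":0},{"dx":-16,"dy":1.3,"dz":16.5,"twist":0},{"dx":-16,"dy":1.5,"dz":19,"twist":0},{"dx":-16,"dy":1.6,"dz":20,"twist":0}]'

```text
clock: 28.33
position: [0.5968, 0.1837, 0.224]
tool_rot: [1.397, 1.544, -0.177]
force: [-0.0, 0.1, -2.0]
grip_width: 0.0458
```

```bash
python3 look.py aa side; python3 - <<'E'
from h import *
go(.6165,-.085,.225)
E
```

```text
28.33 [0.5968 0.1837 0.224 ] [ 1.3965  1.5438 -0.1771] [-0.05  0.14 -2.02] 0.0458
[[ 0.027  1.    -0.003]
 [-0.005 -0.003 -1.   ]
 [-1.     0.027  0.005]]
go [ 0.08  2.04 26.85]
```

View pics/aa_side.png

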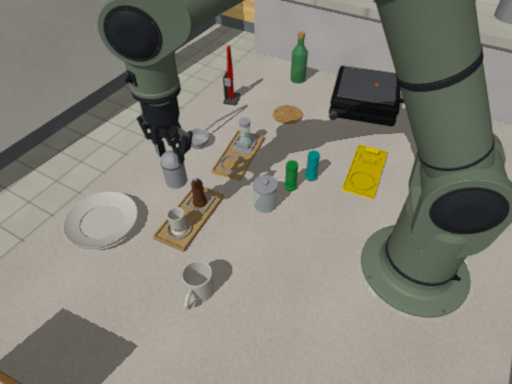

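Call:
arm_command --commands '[{"dx":0,"dy":0.2,"dz":3,"twist":0},{"dx":0,"dy":0.4,"dz":6,"twist":0},{"dx":0,"dy":0.7,"dz":9.5,"twist":0},{"dx":0,"dy":1,"dz":13,"twist":0},{"dx":0,"dy":1.3,"dz":16.5,"twist":0},{"dx":0,"dy":1.6,"dz":20,"twist":0},{"dx":0,"dy":1.9,"dz":23.5,"twist":0},{"dx":0,"dy":2,"dz":26,"twist":0},{"dx":0,"dy":2,"dz":26.8,"twist":0},{"dx":0,"dy":2,"dz":26.8,"twist":0},{"dx":0,"dy":2,"dz":26.8,"twist":0}]'

```text
clock: 29.3
position: [0.6161, -0.0835, 0.2255]
tool_rot: [1.419, 1.544, -0.155]
force: [-0.0, 0.1, -1.9]
grip_width: 0.0462
```

```bash
python3 look.py bb; python3 - <<'E'
from h import *
go(.6165,-.085,.09)
E
```

```text
29.3 [ 0.6161 -0.0835  0.2255] [ 1.4192  1.5442 -0.1545] [-0.02  0.09 -1.87] 0.0462
[[ 0.026  1.    -0.003]
 [-0.004 -0.003 -1.   ]
 [-1.     0.026  0.004]]
go [13.55 -0.32  0.09]
```

Call:
arm_command --commands '[{"dx":2,"dy":0,"dz":0,"twist":0},{"dx":5,"dy":-0.1,"dz":0,"twist":0},{"dx":8,"dy":-0.2,"dz":0,"twist":0},{"dx":10.5,"dy":-0.3,"dz":0.1,"twist":0},{"dx":12.5,"dy":-0.3,"dz":0.1,"twist":0},{"dx":13.5,"dy":-0.3,"dz":0.1,"twist":0},{"dx":13.5,"dy":-0.3,"dz":0.1,"twist":0},{"dx":13.5,"dy":-0.3,"dz":0.1,"twist":0}]'

```text
clock: 29.97
position: [0.6171, -0.0839, 0.0909]
tool_rot: [1.436, 1.544, -0.137]
force: [-0.3, 0.2, -1.7]
grip_width: 0.0459
```

```bash
python3 look.py cc wrist scene side; python3 - <<'E'
from h import *
crop('pics/cc_wrist.png','pics/cc_w1.png',170,110,340,300,4)
crop('pics/cc_side.png','pics/cc_d1.png',190,90,290,200,6)
crop('pics/cc_scene.png','pics/cc_s1.png',140,180,260,280,6)
E
```

```text
29.97 [ 0.6171 -0.0839  0.0909] [ 1.4358  1.5442 -0.1368] [-0.32  0.25 -1.74] 0.0459
[[ 0.026  1.    -0.002]
 [-0.004 -0.002 -1.   ]
 [-1.     0.026  0.004]]
```

View pics/cc_w1.png

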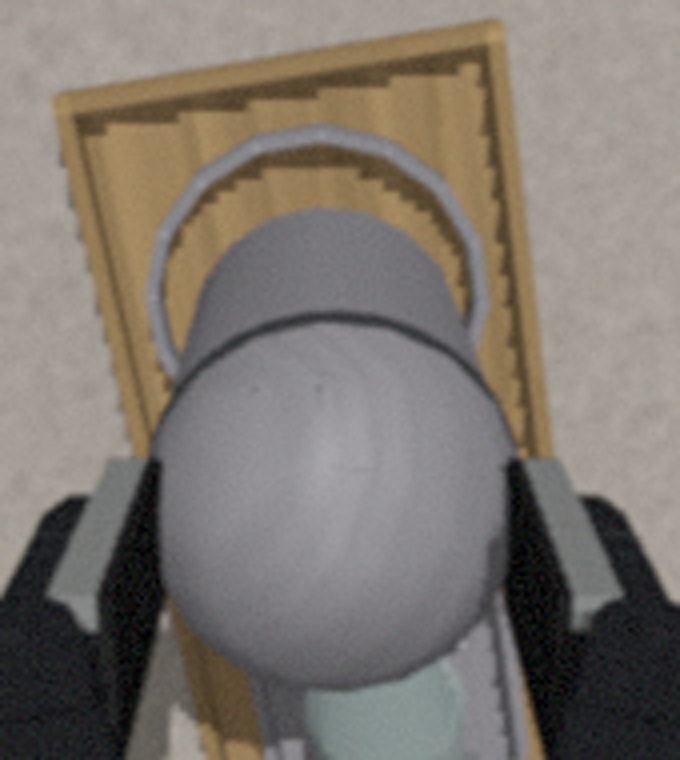

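View pics/cc_s1.png

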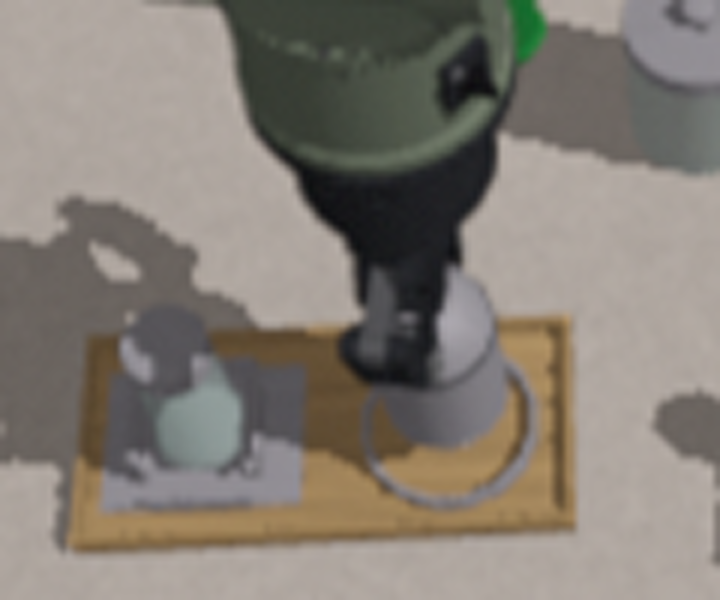

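View pics/cc_d1.png

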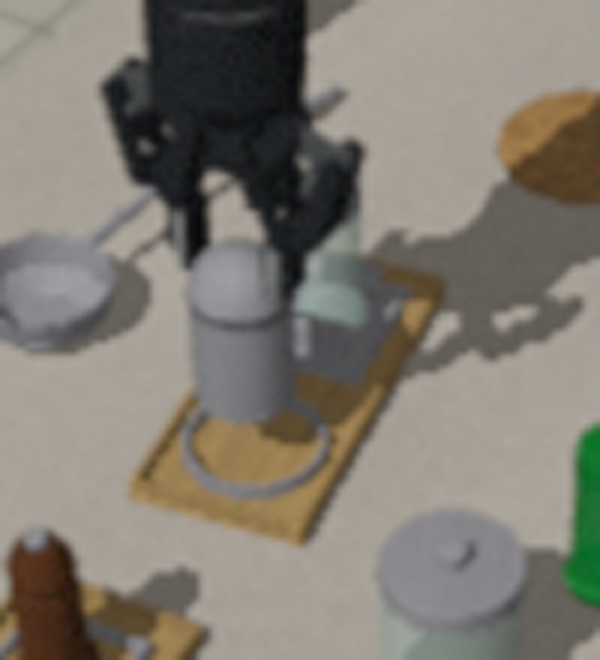

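```bash
python3 - <<'E'
from h import *
W=np.load('pics/cc_wrist.npy',allow_pickle=True).item();S=imaging.camera_info('scene');D=imaging.camera_info('side')
w=ff(4,170,110);s=ff(6,140,180);d=ff(6,190,90)
for z in(.044,.048,.052):
  e=pl(W,*w(328,208),z); print('foot far edge w',e, '->',e[1]-.027)
  e=pl(S,*s(440,446),z); print('foot near s',e,'->x',e[0]-.027)
print('dome w',pl(W,*w(335,500),.113),'side dome',pl(D,*d(238,295),.113))
print('ring w',[pl(W,*w(*p),.0138)[:2].round(4) for p in [(322,128),(148,300),(487,290)]],'ring s',pl(S,*s(449,421),.0138))
print('ring d',pl(D,*d(256,437),.0138))
E
```

```text
foot far edge w [ 0.61742366 -0.05714491  0.044     ] -> -0.08414491052670024
foot near s [ 0.63974871 -0.08236705  0.044     ] ->x 0.6127487064740619
foot far edge w [ 0.61733719 -0.05626515  0.048     ] -> -0.08326515025361092
foot near s [ 0.64132324 -0.08171009  0.048     ] ->x 0.6143232428432935
foot far edge w [ 0.61725072 -0.05538539  0.052     ] -> -0.0823853899805216
foot near s [ 0.64289778 -0.08105312  0.052     ] ->x 0.615897779212525
dome w [ 0.61684352 -0.08548032  0.113     ] side dome [ 0.61779985 -0.08409919  0.113     ]
ring w [array([ 0.6168, -0.0459]), array([ 0.5769, -0.085 ]), array([ 0.6546, -0.0833])] ring s [ 0.61569482 -0.08534664  0.0138    ]
ring d [ 0.61471166 -0.08630953  0.0138    ]
```

```bash
python3 - <<'E'
from h import *
go(.6165,-.0855,.051)
E
```

```text
go [ 4.09 -0.22  0.05]
```

Call:
arm_command --commands '[{"dx":0.8,"dy":0,"dz":0.1,"twist":0},{"dx":1.8,"dy":-0.1,"dz":0.1,"twist":0},{"dx":2.7,"dy":-0.1,"dz":0.1,"twist":0},{"dx":3.4,"dy":-0.1,"dz":0.1,"twist":0},{"dx":3.8,"dy":-0.1,"dz":0.1,"twist":0},{"dx":3.8,"dy":-0.1,"dz":0.1,"twist":0},{"dx":3.8,"dy":-0.1,"dz":0.1,"twist":0}]'

```text
clock: 30.7
position: [0.6176, -0.0859, 0.0537]
tool_rot: [1.43, 1.543, -0.143]
force: [-0.1, -0.4, -1.9]
grip_width: 0.0458
```

Call:
arm_command --commands '[{"dx":0.1,"dy":0,"dz":0,"twist":0},{"dx":0.3,"dy":0,"dz":0,"twist":0},{"dx":0.4,"dy":0,"dz":0,"twist":0},{"dx":0.4,"dy":0,"dz":0,"twist":0}]'

```text
clock: 31.03
position: [0.6177, -0.0859, 0.0496]
tool_rot: [1.432, 1.542, -0.142]
force: [-0.0, 0.1, -2.2]
grip_width: 0.0458
```

Call:
arm_command --commands '[{"dx":0.1,"dy":0,"dz":0,"twist":0},{"dx":0.2,"dy":-0.1,"dz":0,"twist":0},{"dx":0.3,"dy":-0.1,"dz":0,"twist":0},{"dx":0.3,"dy":-0.1,"dz":0,"twist":0}]'

```text
clock: 31.37
position: [0.6182, -0.0846, 0.0488]
tool_rot: [1.481, 1.54, -0.092]
force: [-6.5, 6.5, 29.9]
grip_width: 0.046
```

Call:
arm_command --commands '[{"dx":-0.1,"dy":0,"dz":0,"twist":0},{"dx":-0.1,"dy":0,"dz":0,"twist":0}]'

```text
clock: 31.53
position: [0.6187, -0.0843, 0.0506]
tool_rot: [1.487, 1.538, -0.086]
force: [-0.5, 0.0, -2.4]
grip_width: 0.0463
```

Call:
arm_command --commands '[{"dx":0,"dy":0,"dz":0,"twist":0},{"dx":0,"dy":0,"dz":0,"twist":0},{"dx":0,"dy":0,"dz":0,"twist":0},{"dx":0,"dy":0,"dz":0,"twist":0},{"dx":0,"dy":0,"dz":0,"twist":0}]' --grip -0.85

```text
clock: 31.95
position: [0.6187, -0.0844, 0.0504]
tool_rot: [1.485, 1.538, -0.087]
force: [-0.0, -0.1, -0.7]
grip_width: 0.0791
```

Call:
arm_command --commands '[{"dx":-1,"dy":0,"dz":0,"twist":0},{"dx":-3,"dy":0,"dz":0,"twist":0},{"dx":-6,"dy":0,"dz":0,"twist":0},{"dx":-9,"dy":0,"dz":0,"twist":0},{"dx":-12,"dy":0,"dz":0,"twist":0},{"dx":-15,"dy":0,"dz":0,"twist":0},{"dx":-17,"dy":0,"dz":0,"twist":0},{"dx":-17,"dy":0,"dz":0,"twist":0}]'

```text
clock: 32.62
position: [0.6149, -0.0841, 0.2257]
tool_rot: [1.488, 1.532, -0.085]
force: [-0.3, -0.7, -0.3]
grip_width: 0.0791
```

```bash
python3 look.py dd wrist scene side; python3 - <<'E'
from h import *
crop('pics/dd_side.png','pics/dd_d1.png',190,90,290,200,6)
crop('pics/dd_scene.png','pics/dd_s1.png',140,180,260,280,6)
E
```

```text
32.62 [ 0.6149 -0.0841  0.2257] [ 1.4878  1.5318 -0.085 ] [-0.26 -0.69 -0.27] 0.0791
[[ 0.039  0.999 -0.002]
 [-0.003 -0.002 -1.   ]
 [-0.999  0.039  0.003]]
```

View pics/dd_s1.png

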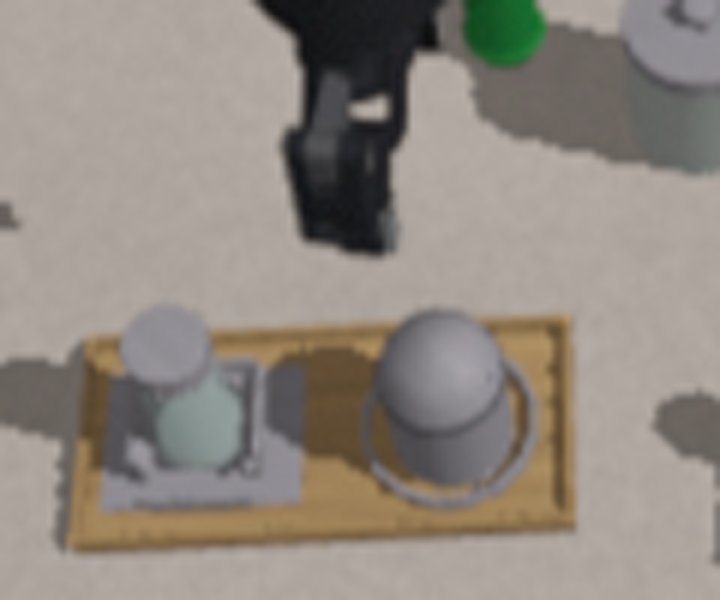

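View pics/dd_d1.png

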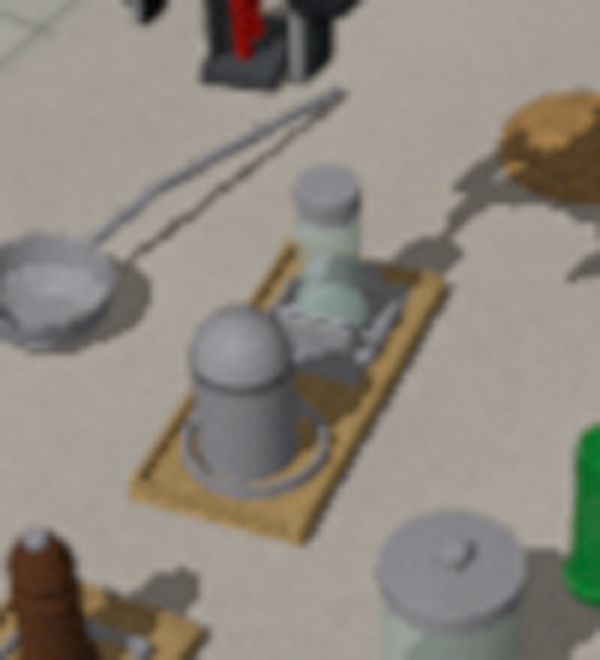

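View pics/dd_scene.png

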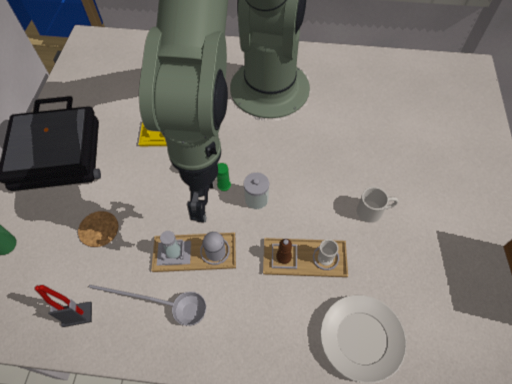

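```bash
python3 - <<'E'
from h import *
S=imaging.camera_info('scene');D=imaging.camera_info('side')
s=ff(6,140,180);d=ff(6,190,90)
print('dome',pl(S,*s(440,371),.071),pl(D,*d(241,348),.071),tri(S,s(440,371),D,d(241,348)))
e=pl(S,*s(450,484),.006);print('foot near s',e,e[0]-.027)
e=pl(D,*d(247,483),.006);u=np.array([-.86,.5]);print('foot d',e, e[:2]-.027*np.array([.0858-.616,.653+.085])/np.hypot(.53,.738))
print('spice',pl(S,*s(166,345),.106),pl(D,*d(327,186),.106),tri(S,s(166,345),D,d(327,186)))
E
```

```text
dome [ 0.61676295 -0.08366905  0.071     ] [ 0.62267842 -0.08989902  0.071     ] (array([ 0.61880631, -0.08330989,  0.07709158]), np.float64(0.001633157584533928))
foot near s [ 0.64199098 -0.08119356  0.006     ] 0.6149909813699478
foot d [ 0.60439659 -0.06053671  0.006     ] [ 0.62015214 -0.08246729]
spice [ 0.63290384 -0.19225598  0.106     ] [ 0.63068111 -0.19128454  0.106     ] (array([ 0.63199089, -0.19296057,  0.10423973]), np.float64(0.0004585183786914998))
```

```bash
python3 - <<'E'
from h import *
crop('pics/dd_scene.png','pics/e1.png',190,220,240,275,12)
crop('pics/side0.png','pics/e2.png',115,250,165,300,12)
crop('pics/dd_side.png','pics/e3.png',210,130,260,180,12)
crop('pics/scene0.png','pics/e4.png',375,230,425,280,12)
crop('pics/dd_wrist.png','pics/e5.png',190,80,320,250,4)
import numpy as np
a=np.hstack([cv2.imread('pics/e2.png'),cv2.imread('pics/e3.png')]);cv2.imwrite('pics/e23.png',cv2.resize(a,None,fx=.66,fy=.66))
b=np.hstack([cv2.imread('pics/e4.png'),cv2.imread('pics/e1.png')[:600]]);cv2.imwrite('pics/e41.png',cv2.resize(b,None,fx=.66,fy=.66))
E
```

```text
(no output)
```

View pics/e23.png

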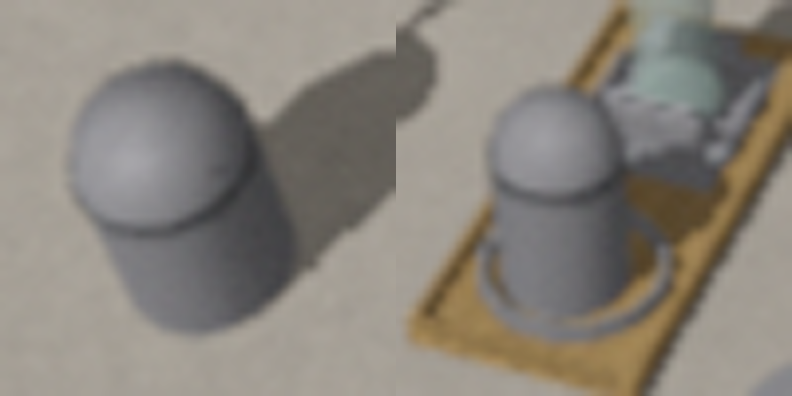

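View pics/e41.png

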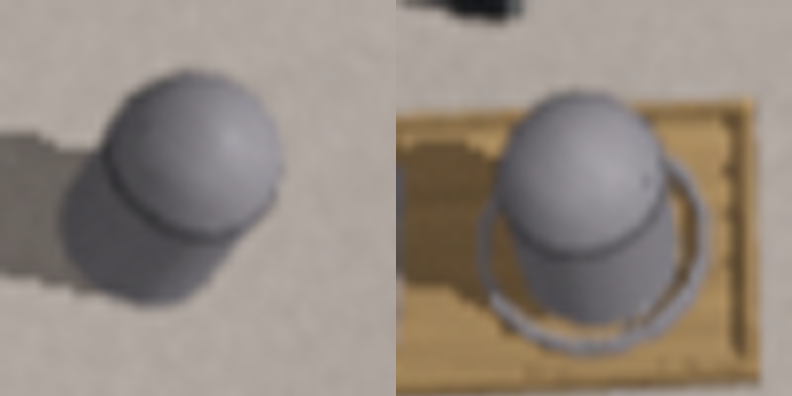

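View pics/e5.png

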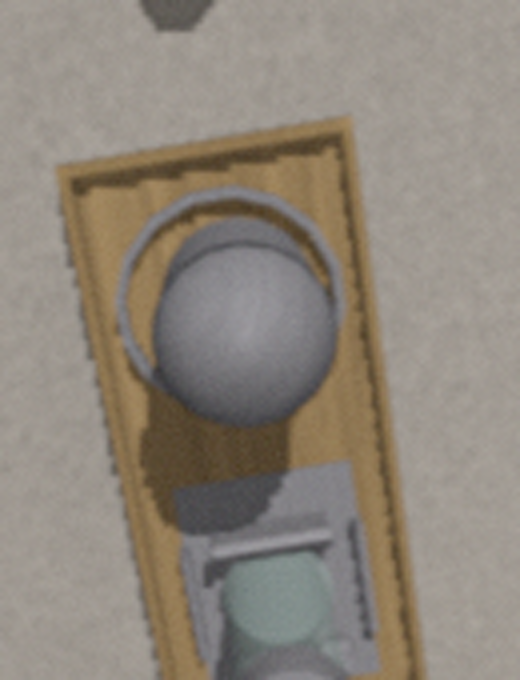

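```bash
python3 - <<'E'
from h import *
S=imaging.camera_info('scene');D=imaging.camera_info('side');W=np.load('pics/dd_wrist.npy',allow_pickle=True).item()
k=12*.66
for n,c,o,(ox,oy) in [('side',D,396,(210,130)),('scene',S,396,(190,220))]:
  for z in (.006,.071,.098):
    print(n,z,((proj(c,(.617,-.0835,z))+.5-[ox,oy])*k+[o,0]).round(0))
for z in (.006,.071): print('w',((proj(W,(.617,-.0835,z))+.5-[190,80])*4).round())
E
```

```text
side 0.006 [569. 277.]
side 0.071 [560. 157.]
side 0.098 [556. 105.]
scene 0.006 [600. 253.]
scene 0.071 [582. 174.]
scene 0.098 [574. 139.]
w [235. 296.]
w [240. 337.]
```

```bash
python3 -c "
from h import *
print(sensors.observe()['clock']); print(order.job_done())"
```

```text
32.7667
the job is handed in; nothing more can be done
None
```

Both trays are made up and the job was handed in at about 33 s of the 109 s allowed. No verdict was reported.

- **Spice jar:** I pressed it into the clip. The force turned to a downward pull as the bead passed the throat. It then rose to 27 N with the foot at floor height. The cap measured about 1–2 mm from the clip centre, with its top at about 0.104–0.107 m (0.106 m expected).
- **Egg cup:** The first grasp failed. I gripped too high on the thin bowl wall and the fingers ended up inside the cup, tilting it slightly. It stood upright again when I freed them. I gripped it lower at 20 N and set it about 2 mm from its ring's centre.
- **Pepper mill:** It stands upright about 1–2 mm from the centre of the square holder, with floor contact at the expected height.
- **Sugar shaker:** It ended up gripped near its dome rather than on the straight body. It stands upright about 2–3 mm from its ring's centre. One rough two-view height came out about 5 mm high. A closer check in all three views matched a foot on the tray floor, with wood visible between foot and ring wall.

The glass jar and mug sit at the same pixels as earlier in the run, and I never touched the coloured look-alikes. The gripper was clear of everything, about 0.2 m up, when I handed in. The tool had picked up a tilt of about 0.04 rad by the end.

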